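Load the module test stand under the magnifier lamp

TASK

Set up the next test batch on the stand: swing the magnifier lamp fully clear of the stage, put the finned module that has already been tested from the stage into the open tray, and lay every flat-topped module from the bench flat on the stage, each in a bay of its own (any bay), square to and centred between the bay's two stops. Only then swing the lamp back so that its lens is over the middle of the stage, and last of all take the test probe from its holder and push it upright, fully home, into the opening of the stand's terminal block. Do not disturb the other things on the bench; if something gets knocked out of place on the way, put it right before you finish.

Things in the scene. Friction and masses are not known exactly. Their poses are not given: they have to be found in the camera images.
- m1_center (a point): loose flat-topped module: green board 44 x 28 mm under a black block; grips as a plain 44 x 28 x 16 mm block, 50 g; starts flat on the bench at the robot's right. Point: its centre, 8 mm above its underside; x along the 44 mm, y across the 28 mm, z up; both ends alike, either way round is right. 2 to 4 are present; an absent one reads None from the start (a present one only while held).
- m2_center (a point): loose flat-topped module: green board 44 x 28 mm under a black block; grips as a plain 44 x 28 x 16 mm block, 50 g; starts flat on the bench at the robot's right. Point: its centre, 8 mm above its underside; x along the 44 mm, y across the 28 mm, z up; both ends alike, either way round is right. 2 to 4 are present; an absent one reads None from the start (a present one only while held).
- m3_center (a point): loose flat-topped module: green board 44 x 28 mm under a black block; grips as a plain 44 x 28 x 16 mm block, 50 g; starts flat on the bench at the robot's right. Point: its centre, 8 mm above its underside; x along the 44 mm, y across the 28 mm, z up; both ends alike, either way round is right. 2 to 4 are present; an absent one reads None from the start (a present one only while held).
- m4_center (a point): loose flat-topped module: green board 44 x 28 mm under a black block; grips as a plain 44 x 28 x 16 mm block, 50 g; starts flat on the bench at the robot's right. Point: its centre, 8 mm above its underside; x along the 44 mm, y across the 28 mm, z up; both ends alike, either way round is right. 2 to 4 are present; an absent one reads None from the start (a present one only while held).
- tested_center (a point): the already tested module: same 44 x 28 mm base, but with aluminium cooling fins on top, 22 mm high (grips as a plain 44 x 28 x 22 mm block, 50 g); starts on the stage, in the row nearer the robot, anywhere along that row. Point: its centre, 11 mm above its underside; x along the 44 mm length, z up.
- stage (a point): centre of the face of a fixed test stand's stage: bare pale metal plate, 180 x 210 mm, face 30 mm above the bench (place and yaw vary). Stand axes: x away from the robot, y left, z up. Four bays, two rows of two; six dark steel stops (8 mm in x, 28 mm in y, 8 mm high) at x = -64, 0, +64 mm and y = +-36 mm, so the two rows share the middle stops.
- bay1 (a point): middle of a bay (near row, left), a scribed cross on the stage face; axes as the stand. Its two stops are 56 mm apart along x: a module laid along x has 6 mm to spare at either end; the stops are as wide as a module (28 mm), so a centred one lines up with them. Bays lie 64 mm apart in x, 72 mm in y.
- bay2 (a point): middle of a bay (near row, right), a scribed cross on the stage face; axes as the stand. Its two stops are 56 mm apart along x: a module laid along x has 6 mm to spare at either end; the stops are as wide as a module (28 mm), so a centred one lines up with them. Bays lie 64 mm apart in x, 72 mm in y.
- bay3 (a point): middle of a bay (far row, left), a scribed cross on the stage face; axes as the stand. Its two stops are 56 mm apart along x: a module laid along x has 6 mm to spare at either end; the stops are as wide as a module (28 mm), so a centred one lines up with them. Bays lie 64 mm apart in x, 72 mm in y.
- bay4 (a point): middle of a bay (far row, right), a scribed cross on the stage face; axes as the stand. Its two stops are 56 mm apart along x: a module laid along x has 6 mm to spare at either end; the stops are as wide as a module (28 mm), so a centred one lines up with them. Bays lie 64 mm apart in x, 72 mm in y.
- lamp (a joint): angle of the lamp arm (rad) about its upright hinge: 0 = lens over the middle of the stage; grows clockwise seen from above as the lamp swings off to the left (+y); range -0.3 to 1.7; fully clear of the stage above 1.15, park at about 1.5. Starts over the stage. Light friction (about 1 N at the grip post); stays where it is left.
- lamp_hinge (a point): point on the lamp's upright hinge axis, 185 mm above the bench (the arm's mid-height), on a fixed pillar (22 mm thick, top at 175 mm) of the stand, at 110 mm in x, 150 mm in y from the stage centre (stand axes). Fixed; axes as the stand.
- lamp_grip (a point): grip post of the lamp arm: upright black cylinder, 22 mm across, 40 mm tall, on the arm's upper face, 112 mm from the hinge axis. Point: 24 mm above that face, 215 mm above the bench; post from 191 to 231 mm. x points along the arm from hinge to lens; at joint value q the arm points (stand axes) along the angle atan2(-150, -110) - q.
- lens (a point): centre of the round magnifier head, 186 mm from the hinge axis, a white ring 128 mm across with a clear lens; underside at 173 mm above the bench.
- tray_in (a point): centre of the inner floor of a fixed open blue plastic tray, 130 mm (x) by 120 mm (y) outside, walls 4 mm thick, rim 30 mm above the bench, floor about 4 mm above the bench. Axes along its sides, z up.
- probe_grip (a point): test probe (no lead), 60 g, upright: black round handle 20 mm across, 29 to 85 mm above the tip; steel collar 23 mm across, 24 to 29 mm; below it a brass pin 8 mm across, 24 mm long. Point: on its axis in the handle, 55 mm above the tip; z up the axis. Starts in the hole of a wooden holder (60 x 60 x 35 mm), collar on the block: pull straight up.
- probe_tip (a point): the probe's pin tip (lower end), on its axis; z up along the probe.
- terminal (a point): middle of the mouth of the upright opening in the terminal block (black, 50 x 50 mm, top 53 mm above the bench, at the stand's far right): a brass funnel 22 mm across at the top, 9 mm deep, leads into a 12 mm round bore; 26 mm deep in all. The probe is fully home when its collar rests on the block, its tip 24 mm below this point. Axes as the stand.
- socket: bystander: steel socket, 24 mm across, 32 mm high; leave it
- mug: bystander: white mug, 80 mm across, 90 mm high; leave it
- bearing: bystander: steel bearing ring, 52 mm across, 15 mm high; leave it
- grease: bystander: grey jar, 60 mm across, 75 mm high; leave it
There are look-alikes about, which are no part of the job. What is shaped like the part that bears m4_center but pink is not meant. Leave any pink look-alike of the part that bears m3_center alone.

How it is judged (in metres and radians):
On the way, in this order (a step that is already met when the one before it is completed fails the run):
1. the lamp is swung clear of the stage (value of joint lamp above 1.15 rad), for 0.2 s.
2. with the lamp clear, the tested module lies in the tray and every flat-topped module present lies centred in a bay (value of joint lamp above 1.15 rad and x of tested_center in the frame of tray_in between -0.055 and 0.055 m and y of tested_center in the frame of tray_in between -0.05 and 0.05 m and z of tested_center in the frame of tray_in below 0.03 m and ((x of m1_center in the frame of bay1 between -0.0045 and 0.0045 m and y of m1_center in the frame of bay1 between -0.006 and 0.006 m and z of m1_center in the frame of bay1 between 0.005 and 0.011 m and angle between the x axis of m1_center and the x axis of bay1, either way round below 0.15 rad) or (x of m1_center in the frame of bay2 between -0.0045 and 0.0045 m and y of m1_center in the frame of bay2 between -0.006 and 0.006 m and z of m1_center in the frame of bay2 between 0.005 and 0.011 m and angle between the x axis of m1_center and the x axis of bay2, either way round below 0.15 rad) or (x of m1_center in the frame of bay3 between -0.0045 and 0.0045 m and y of m1_center in the frame of bay3 between -0.006 and 0.006 m and z of m1_center in the frame of bay3 between 0.005 and 0.011 m and angle between the x axis of m1_center and the x axis of bay3, either way round below 0.15 rad) or (x of m1_center in the frame of bay4 between -0.0045 and 0.0045 m and y of m1_center in the frame of bay4 between -0.006 and 0.006 m and z of m1_center in the frame of bay4 between 0.005 and 0.011 m and angle between the x axis of m1_center and the x axis of bay4, either way round below 0.15 rad)) and ((x of m2_center in the frame of bay1 between -0.0045 and 0.0045 m and y of m2_center in the frame of bay1 between -0.006 and 0.006 m and z of m2_center in the frame of bay1 between 0.005 and 0.011 m and angle between the x axis of m2_center and the x axis of bay1, either way round below 0.15 rad) or (x of m2_center in the frame of bay2 between -0.0045 and 0.0045 m and y of m2_center in the frame of bay2 between -0.006 and 0.006 m and z of m2_center in the frame of bay2 between 0.005 and 0.011 m and angle between the x axis of m2_center and the x axis of bay2, either way round below 0.15 rad) or (x of m2_center in the frame of bay3 between -0.0045 and 0.0045 m and y of m2_center in the frame of bay3 between -0.006 and 0.006 m and z of m2_center in the frame of bay3 between 0.005 and 0.011 m and angle between the x axis of m2_center and the x axis of bay3, either way round below 0.15 rad) or (x of m2_center in the frame of bay4 between -0.0045 and 0.0045 m and y of m2_center in the frame of bay4 between -0.006 and 0.006 m and z of m2_center in the frame of bay4 between 0.005 and 0.011 m and angle between the x axis of m2_center and the x axis of bay4, either way round below 0.15 rad)) and ((x of m3_center in the frame of bay1 between -0.0045 and 0.0045 m and y of m3_center in the frame of bay1 between -0.006 and 0.006 m and z of m3_center in the frame of bay1 between 0.005 and 0.011 m and angle between the x axis of m3_center and the x axis of bay1, either way round below 0.15 rad) or (x of m3_center in the frame of bay2 between -0.0045 and 0.0045 m and y of m3_center in the frame of bay2 between -0.006 and 0.006 m and z of m3_center in the frame of bay2 between 0.005 and 0.011 m and angle between the x axis of m3_center and the x axis of bay2, either way round below 0.15 rad) or (x of m3_center in the frame of bay3 between -0.0045 and 0.0045 m and y of m3_center in the frame of bay3 between -0.006 and 0.006 m and z of m3_center in the frame of bay3 between 0.005 and 0.011 m and angle between the x axis of m3_center and the x axis of bay3, either way round below 0.15 rad) or (x of m3_center in the frame of bay4 between -0.0045 and 0.0045 m and y of m3_center in the frame of bay4 between -0.006 and 0.006 m and z of m3_center in the frame of bay4 between 0.005 and 0.011 m and angle between the x axis of m3_center and the x axis of bay4, either way round below 0.15 rad)) and ((x of m4_center in the frame of bay1 between -0.0045 and 0.0045 m and y of m4_center in the frame of bay1 between -0.006 and 0.006 m and z of m4_center in the frame of bay1 between 0.005 and 0.011 m and angle between the x axis of m4_center and the x axis of bay1, either way round below 0.15 rad) or (x of m4_center in the frame of bay2 between -0.0045 and 0.0045 m and y of m4_center in the frame of bay2 between -0.006 and 0.006 m and z of m4_center in the frame of bay2 between 0.005 and 0.011 m and angle between the x axis of m4_center and the x axis of bay2, either way round below 0.15 rad) or (x of m4_center in the frame of bay3 between -0.0045 and 0.0045 m and y of m4_center in the frame of bay3 between -0.006 and 0.006 m and z of m4_center in the frame of bay3 between 0.005 and 0.011 m and angle between the x axis of m4_center and the x axis of bay3, either way round below 0.15 rad) or (x of m4_center in the frame of bay4 between -0.0045 and 0.0045 m and y of m4_center in the frame of bay4 between -0.006 and 0.006 m and z of m4_center in the frame of bay4 between 0.005 and 0.011 m and angle between the x axis of m4_center and the x axis of bay4, either way round below 0.15 rad))), for 0.2 s.
3. the lamp's lens is back over the middle of the stage (horizontal distance between lens and stage below 0.03 m), for 0.2 s.
4. the probe is fully home in the terminal opening (horizontal distance between probe_tip and terminal below 0.004 m and z of probe_tip in the frame of terminal below -0.019 m and angle between probe_grip's own z axis and vertical below 0.12 rad), for 0.2 s.
At the end, for the whole second after the job is handed in: Each present module flat in its own bay, within 4.5 mm (between stops), 6 mm (across) and 0.15 rad of centred; tested module inside the tray; lens within 30 mm (horizontally) of the stage centre, lamp at rest; probe upright in the terminal, tip 19 mm or more below the mouth (all of step 4 and ((x of m1_center in the frame of bay1 between -0.0045 and 0.0045 m and y of m1_center in the frame of bay1 between -0.006 and 0.006 m and z of m1_center in the frame of bay1 between 0.005 and 0.011 m and angle between the x axis of m1_center and the x axis of bay1, either way round below 0.15 rad) or (x of m1_center in the frame of bay2 between -0.0045 and 0.0045 m and y of m1_center in the frame of bay2 between -0.006 and 0.006 m and z of m1_center in the frame of bay2 between 0.005 and 0.011 m and angle between the x axis of m1_center and the x axis of bay2, either way round below 0.15 rad) or (x of m1_center in the frame of bay3 between -0.0045 and 0.0045 m and y of m1_center in the frame of bay3 between -0.006 and 0.006 m and z of m1_center in the frame of bay3 between 0.005 and 0.011 m and angle between the x axis of m1_center and the x axis of bay3, either way round below 0.15 rad) or (x of m1_center in the frame of bay4 between -0.0045 and 0.0045 m and y of m1_center in the frame of bay4 between -0.006 and 0.006 m and z of m1_center in the frame of bay4 between 0.005 and 0.011 m and angle between the x axis of m1_center and the x axis of bay4, either way round below 0.15 rad)) and ((x of m2_center in the frame of bay1 between -0.0045 and 0.0045 m and y of m2_center in the frame of bay1 between -0.006 and 0.006 m and z of m2_center in the frame of bay1 between 0.005 and 0.011 m and angle between the x axis of m2_center and the x axis of bay1, either way round below 0.15 rad) or (x of m2_center in the frame of bay2 between -0.0045 and 0.0045 m and y of m2_center in the frame of bay2 between -0.006 and 0.006 m and z of m2_center in the frame of bay2 between 0.005 and 0.011 m and angle between the x axis of m2_center and the x axis of bay2, either way round below 0.15 rad) or (x of m2_center in the frame of bay3 between -0.0045 and 0.0045 m and y of m2_center in the frame of bay3 between -0.006 and 0.006 m and z of m2_center in the frame of bay3 between 0.005 and 0.011 m and angle between the x axis of m2_center and the x axis of bay3, either way round below 0.15 rad) or (x of m2_center in the frame of bay4 between -0.0045 and 0.0045 m and y of m2_center in the frame of bay4 between -0.006 and 0.006 m and z of m2_center in the frame of bay4 between 0.005 and 0.011 m and angle between the x axis of m2_center and the x axis of bay4, either way round below 0.15 rad)) and ((x of m3_center in the frame of bay1 between -0.0045 and 0.0045 m and y of m3_center in the frame of bay1 between -0.006 and 0.006 m and z of m3_center in the frame of bay1 between 0.005 and 0.011 m and angle between the x axis of m3_center and the x axis of bay1, either way round below 0.15 rad) or (x of m3_center in the frame of bay2 between -0.0045 and 0.0045 m and y of m3_center in the frame of bay2 between -0.006 and 0.006 m and z of m3_center in the frame of bay2 between 0.005 and 0.011 m and angle between the x axis of m3_center and the x axis of bay2, either way round below 0.15 rad) or (x of m3_center in the frame of bay3 between -0.0045 and 0.0045 m and y of m3_center in the frame of bay3 between -0.006 and 0.006 m and z of m3_center in the frame of bay3 between 0.005 and 0.011 m and angle between the x axis of m3_center and the x axis of bay3, either way round below 0.15 rad) or (x of m3_center in the frame of bay4 between -0.0045 and 0.0045 m and y of m3_center in the frame of bay4 between -0.006 and 0.006 m and z of m3_center in the frame of bay4 between 0.005 and 0.011 m and angle between the x axis of m3_center and the x axis of bay4, either way round below 0.15 rad)) and ((x of m4_center in the frame of bay1 between -0.0045 and 0.0045 m and y of m4_center in the frame of bay1 between -0.006 and 0.006 m and z of m4_center in the frame of bay1 between 0.005 and 0.011 m and angle between the x axis of m4_center and the x axis of bay1, either way round below 0.15 rad) or (x of m4_center in the frame of bay2 between -0.0045 and 0.0045 m and y of m4_center in the frame of bay2 between -0.006 and 0.006 m and z of m4_center in the frame of bay2 between 0.005 and 0.011 m and angle between the x axis of m4_center and the x axis of bay2, either way round below 0.15 rad) or (x of m4_center in the frame of bay3 between -0.0045 and 0.0045 m and y of m4_center in the frame of bay3 between -0.006 and 0.006 m and z of m4_center in the frame of bay3 between 0.005 and 0.011 m and angle between the x axis of m4_center and the x axis of bay3, either way round below 0.15 rad) or (x of m4_center in the frame of bay4 between -0.0045 and 0.0045 m and y of m4_center in the frame of bay4 between -0.006 and 0.006 m and z of m4_center in the frame of bay4 between 0.005 and 0.011 m and angle between the x axis of m4_center and the x axis of bay4, either way round below 0.15 rad)) and x of tested_center in the frame of tray_in between -0.055 and 0.055 m and y of tested_center in the frame of tray_in between -0.05 and 0.05 m and z of tested_center in the frame of tray_in below 0.03 m and horizontal distance between lens and stage below 0.03 m and velocity of joint lamp between -0.05 and 0.05 rad/s); the robot touches nothing.
It fails at once if a bystander is shoved more than 6 cm (distance of any of socket, mug, bearing, grease from where it was at the start of the episode above 0.06 m).
It fails at once if the mug or the jar is tipped over (angle between any of mug, grease's own z axis and vertical above 0.7 rad).
Of m1, m2, m3, m4 only 2 to 4 are there at a start; the rules pass over those that are not, and their reading is None.
At some moment in a run one of m1, m2, m3, m4 may be knocked a few centimetres aside while the robot is not near it.
It also fails if it takes over 210 s, if anything falls off the work surface, if the arm or the gripper's body presses on something with over 40 N, if the wrist force passes 120 N, or if a joint passes its speed limit or range.

ROBOT

A 7-joint arm with a two-finger parallel gripper is mounted at the origin on the work surface. World frame = base frame: x ahead of the robot, y to its left, z up, the work surface at z = 0. Lengths are in m, angles in degrees, forces in N, time in s.
With the tool pointing down it reaches from about 0.425 to 0.875 m from the base axis. Payload 4.7 kg.
Tool frame: the origin (TCP) lies between the finger pads; the fingertips stand 22 mm ahead of it and the grasp point (between the pads) lies 3 mm ahead of it (env.tip_reach is the distance from the TCP to the fingertips, in m); z points along the fingers, y is the line along which they close (so a half turn about z gives the same grasp; the last joint's range is limited). The gripper opens to 87 mm and grips with 3 to 60 N. Pads are 19 mm wide; open, the fingers measure 117 mm over their backs; the gripper's body (75 mm by 190 mm) begins 51 mm behind the grasp point.
Start: joints at [-63.134, 18.392, -4.016, 83.108, 1.295, 78.541, -3.26], TCP at [0.286, 0.584, 0.245] pointing down, gripper open.
Joint ranges: [-163.93, 163.93], [-17.29, 119.83], [-79.2, 71.16], [3.27, 140.29], [-89.18, 269.18], [5.43, 117.66], [-154.24, 154.24]. Speed limits (degrees/s): [147.25, 147.25, 180, 180, 180, 180, 180].

INTERFACE

Orientations are given as [roll, pitch, yaw] about the fixed x, y, z axes, in that order (R = Rz(yaw) Ry(pitch) Rx(roll)).
In Python, from cell import env gives the robot as it stands.
- The arm moves only by the shell command python3 -m creep 'ROWS' [FORCE]. ROWS is JSON, one flat list of numbers, 7 for each row, row after row: the finger opening in mm, from 0 to 87, then the shift along the tool's x, y, z in units of 30 mm (1.0 is 30 mm), then the turn, a rotation vector about the tool's x, y, z in units of 6 degrees (1.0 is 6 degrees). A call has 1 to 12 rows; each row is the pose to reach, as a shift and turn from the pose commanded when the call began, along the tool's axes at that moment; what a row does not reach only later rows make up. A row lasts 1/10 s, in which the tool goes at most 50 mm and 8.59 degrees, less where a joint would pass 70% of its speed; a pose out of reach is approached as far as the arm can. A call with a gripper value outside its range is refused whole. The fingers move at their own pace and stop on an object; FORCE is the grip in N (left out, the last holds). Time passes only in rows, so rows that repeat a pose let the fingers close. It gives the time, the measured TCP pose, the force, the opening and the grip force at its end, in the units of the state.
- env.get_obs(): the state, without advancing time (a new reading comes with each control period).
- env.read_camera(name): name is "scene" or "top" or "wrist"; returns a dict with "color" (384x512x3 uint8, red, green, blue), "depth" (384x512 float32, m along the optical axis (not along the pixel's ray), 0 where there is no reading), "fovy" (degrees; the focal length in pixels is half the picture's height over the tangent of half this angle, whatever the lens; pixels are square), "cx", "cy" (the principal point, pixels), "R" (3x3) and "t" (3): a world point X has camera coordinates R X + t. Camera axes: x right, y down, z forward; pixel columns grow to the right and rows downward; lengths in m; the calibration is good to about 2 mm. The wrist camera is an equidistant fisheye: a pixel r from the principal point sees the ray r / f radians off the axis. A picture is of the moment at which its call begins.
- env.sign_off(): hands the job in; it is judged then, once.
The state is a dict: "time_s": time; "qpos": joint angles; "joint_velocities": joint speeds; "effort": joint torques, N m; "tool_pos": TCP position; "tool_rot": TCP orientation; "force": force on the tool from outside, world axes, zero at the start; "wrist_torque": the same for the moment, N m; "grip_width": finger opening in m; "grasp_force": force on a finger pad.
Only numpy, scipy, OpenCV 4.12 (cv2) and the standard library are available. Lean on these libraries where they do the work, as an engineer would, in place of code of your own. Each camera call takes 0.05 s, during which the arm holds its last target. There are 200 camera calls.

## Working session

There is one attempt and no reset: what is moved stays moved. The work goes in short steps, Python scripts to look and compute and a shell command to move; the robot and the scene stay as the last step left them, time stands still between calls to the robot, and variables do not carry over. Pictures are saved under pics/ and viewed, at most 14 in all, crops included, and the job is handed in when it is done.

```bash
ls; mkdir -p pics
cat > h.py <<'E'
import numpy as np, cv2
from scipy.spatial.transform import Rotation as Ro
from cell import env
def cam(n):
    c=env.read_camera(n); c['f']=c['color'].shape[0]/2/np.tan(np.radians(c['fovy'])/2); return c
def world(c,u=None,v=None):
    "world points for full image (perspective cams)"
    H,W=c['depth'].shape
    U,V=np.meshgrid(np.arange(W),np.arange(H))
    d=c['depth']; P=np.stack([(U-c['cx'])/c['f']*d,(V-c['cy'])/c['f']*d,d],-1)
    return (P-c['t'])@c['R']
def save(n,img,s=1):
    cv2.imwrite('pics/'+n,cv2.resize(img[...,::-1],None,fx=s,fy=s,interpolation=cv2.INTER_CUBIC))
def pose():
    o=env.get_obs(); return np.array(o['tool_pos']),Ro.from_euler('xyz',o['tool_rot'],degrees=True)
def go(p,yaw=None):
    "shift (units of 30mm) and turn (units 6 deg) to reach TCP p with tool down, yaw of tool y-axis line (deg, mod 180)"
    P,R=pose(); s=R.inv().apply(np.array(p)-P)/0.03
    out=[s.round(3)]
    if yaw is not None:
        y=R.apply([0,1,0]); cur=np.degrees(np.arctan2(y[1],y[0])); d=(yaw-cur+90)%180-90
        # target: tool down exactly
        a=np.radians(cur+d); Y=np.array([np.cos(a),np.sin(a),0]); Z=np.array([0,0,-1]); X=np.cross(Y,Z)
        T=Ro.from_matrix(np.stack([X,Y,Z],1)); out.append((np.degrees((R.inv()*T).as_rotvec())/6).round(3))
    print('shift,turn',*[o.tolist() for o in out]); return out
E
python3 - <<'E'
from h import *
print(env.get_obs())
for n in('scene','top','wrist'):
    c=cam(n); save(n+'0.png',c['color'],1.5); print(n,c['fovy'],c['cx'],c['cy'],(-c['R'].T@c['t']).round(3),c['R'].round(2).tolist())
    np.savez('pics/'+n+'0.npz',**c)
E
```

```text
pics
{'time_s': 0.0, 'qpos': array([-63.13532115,  18.4397065 ,  -4.01365118,  83.17337312,
         1.29496148,  78.54185381,  -3.25975125]), 'joint_velocities': array([-0.00199902,  0.07048119,  0.02211345,  0.00699628, -0.02910704,
       -0.00047883,  0.0282268 ]), 'effort': array([-3.26251495e-06, -4.91284096e+01, -4.03846046e-01, -3.12526739e+01,
       -6.39551715e-02,  4.41391964e-02,  1.67522103e-04]), 'tool_pos': array([0.28535984, 0.58344789, 0.24346729]), 'tool_rot': array([-1.79890299e+02,  6.29134745e-03,  1.53943500e+02]), 'force': array([-0.60458919,  0.36018472,  0.19969994]), 'wrist_torque': array([-0.00247333, -0.04114325,  0.0016759 ]), 'grasp_force': 0.0, 'grip_width': 0.08716202935921169}
scene 53.097560415753215 254.09212117231561 191.42609731084963 [ 1.17  -0.439  0.921] [[0.61, 0.79, -0.02], [0.55, -0.44, -0.71], [-0.57, 0.43, -0.7]]
top 42.57654091494953 257.4100167756526 193.25379133744056 [0.357 0.028 1.934] [[-0.02, -1.0, -0.01], [-1.0, 0.02, -0.1], [0.1, 0.01, -1.0]]
wrist 65.70646984690485 256.7160238698202 194.05025070940806 [0.21  0.62  0.384] [[0.44, 0.9, -0.0], [0.86, -0.42, 0.31], [0.27, -0.14, -0.95]]
```

View pics/scene0.png

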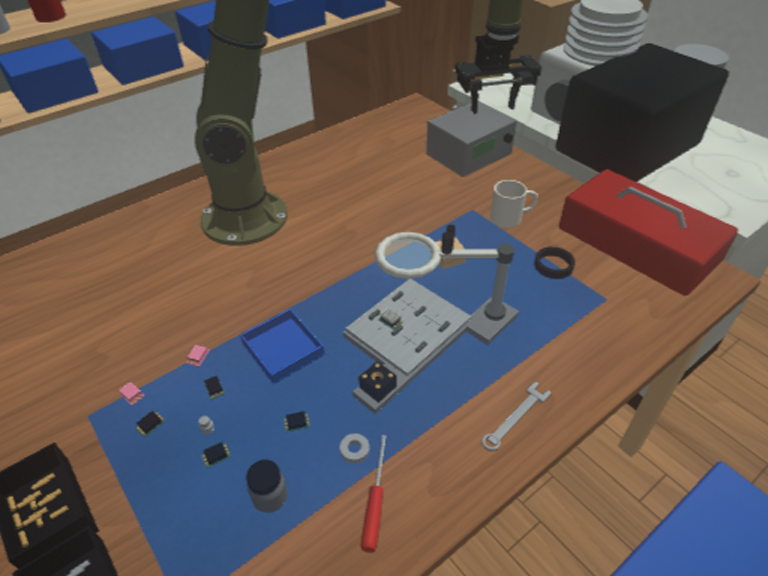

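View pics/top0.png

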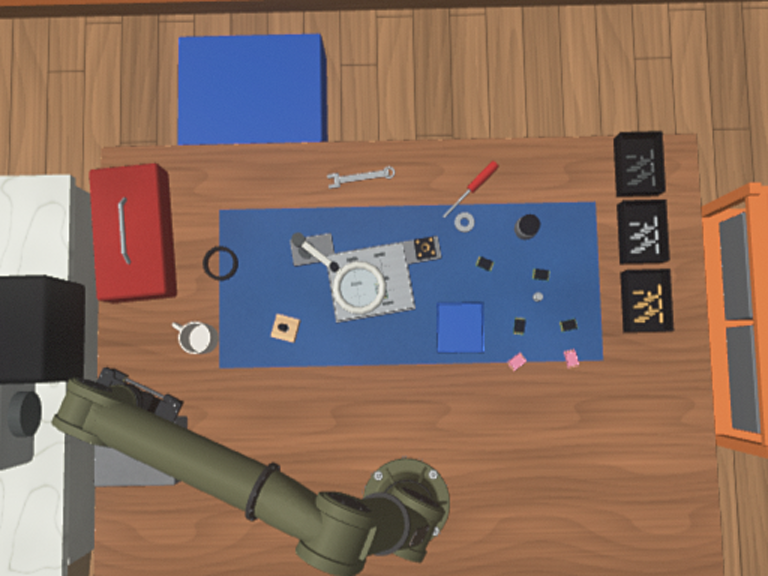

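Scene: four black/green modules at top-picture (485,263), (541,273), (519,325), (568,324). The pinks (517,361) and (571,358) are decoys. The tray is at (460,327), the stage around (372,285), the probe holder at (285,327), the terminal at (425,247) and the lamp over the stage. Next I measure these.

```bash
cat > m.py <<'E'
from h import *
from scipy import ndimage as nd
def blobs(mask,W,amin,amax):
    l,n=nd.label(mask)
    for i in range(1,n+1):
        m=l==i
        if amin<=m.sum()<=amax:
            p=W[m]; r=cv2.minAreaRect((p[:,:2]*1000).astype(np.float32))
            yield m.sum(),p[:,:].mean(0).round(4),np.round(r[0],1),np.round(r[1],1),round(r[2],1)
E
python3 - <<'E'
from m import *
for n in('top','scene'):
    c=dict(np.load(f'pics/{n}0.npz')); W=world(c); C=c['color'].astype(int); z=W[...,2]
    hsv=cv2.cvtColor(c['color'],cv2.COLOR_RGB2HSV)
    box=(W[...,0]>.3)&(W[...,0]<.85)&(abs(W[...,1])<.7)
    print(n,'mat z',np.median(z[box&(hsv[...,1]>150)&(abs(z)<.01)]))
    dark=(hsv[...,2]<60)&box&(z>.004)&(z<.1)
    for b in blobs(dark,W,8,400): print('dark',*b)
    grey=(hsv[...,1]<60)&(hsv[...,2]>90)&box&(z>.02)&(z<.045)
    for b in blobs(grey,W,60,9000): print('grey',*b)
    hi=(z>.02)&(z<.05)&(hsv[...,1]>150)&(hsv[...,0]>100)&box
    for b in blobs(hi,W,10,9000): print('tray',*b)
    hd=(z>.025)&(z<.045)&(hsv[...,1]>60)&(hsv[...,0]<30)&box
    for b in blobs(hd,W,20,900): print('holder',*b)
    hd=(z>.07)&(z<.25)&box&(W[...,1]<.42)
    for b in blobs(hd,W,4,900): print('high',*b)
E
```

```text
top mat z 0.003007117103388358
dark 356 [ 0.81   -0.6257  0.0332] [ 814.4 -629.1] [ 70.7 114. ] 0.2
dark 139 [ 0.7001 -0.3291  0.0754] [ 701.6 -330. ] [46.  49.4] 64.7
dark 13 [ 0.7232 -0.6296  0.0079] [ 723.1 -629.4] [17.6 14.9] 52.0
dark 15 [ 0.6957 -0.6258  0.0098] [ 697.5 -626.6] [11.6 25.3] 34.5
dark 11 [ 0.6773 -0.6606  0.0077] [ 677.4 -659.4] [15.4 12. ] 89.6
dark 54 [ 0.6459 -0.0582  0.0544] [646.2 -58.8] [54.3 34.6] 22.9
dark 13 [ 0.6568 -0.0793  0.0528] [656.6 -80.6] [21.  12.1] 20.0
dark 109 [0.6265 0.4706 0.022 ] [625.9 470.5] [84.1 80.3] 44.4
dark 42 [ 0.6108 -0.2208  0.0161] [ 610.7 -220.3] [28.1 23.4] 62.3
dark 44 [ 0.5791 -0.3665  0.0163] [ 578.5 -366.3] [29.2 21.6] 89.2
dark 13 [ 0.458  -0.6512  0.0072] [ 457.8 -649.6] [10.  23.7] 24.9
dark 41 [ 0.4462 -0.3039  0.0153] [ 446.4 -304.2] [21.1 28.4] 74.8
dark 44 [ 0.4457 -0.433   0.0163] [ 445.7 -432.8] [20.6 28.2] 12.3
dark 13 [0.4518 0.2986 0.0928] [451.8 298.5] [16.1  9.4] 70.4
grey 1226 [0.5769 0.0521 0.0306] [574.   71.3] [188.2 225.8] 8.3
grey 63 [0.6371 0.2498 0.0269] [636.5 251. ] [55.6 29.3] 60.9
tray 98 [ 0.47
[... 1449 characters left out ...]
9. ] [136.7  62.8] 32.8
tray 25 [ 0.5091 -0.1191  0.0278] [ 509.1 -119.3] [29.1  6.3] 84.0
holder 408 [0.7061 0.6004 0.0349] [696.2 599.5] [308.   12.2] 4.7
holder 27 [0.4558 0.3221 0.0363] [454.5 326.9] [17.4 34.1] 47.2
holder 56 [ 0.4583 -0.6188  0.0299] [ 456.7 -617.8] [15.  33.8] 2.0
holder 109 [ 0.8318 -0.2129  0.0268] [ 830.6 -211.2] [18.1 65.1] 45.3
holder 58 [ 0.4938 -0.6188  0.0293] [ 492.2 -618.2] [33.2 12.8] 87.4
holder 58 [ 0.4763 -0.6447  0.0298] [ 475.  -643.9] [12.7 33.7] 6.3
holder 37 [ 0.5264 -0.6122  0.0276] [ 526.1 -612.6] [ 9.2 25. ] 1.5
holder 66 [ 0.5117 -0.6446  0.0293] [ 511.4 -644.5] [33.1 15.5] 85.9
high 390 [ 0.7034 -0.3311  0.0763] [ 701.9 -330.7] [51.4 52.7] 82.8
```

Run:
```python
from m import *
for n in('top','scene'):
    c=dict(np.load(f'pics/{n}0.npz')); W=world(c); z=W[...,2]
    hsv=cv2.cvtColor(c['color'],cv2.COLOR_RGB2HSV)
    b=(W[...,0]>.4)&(W[...,0]<.75)&(W[...,1]>-.05)&(W[...,1]<.3)&(z>.15)&(z<.25)
    print(n,'all',b.sum())
    for x in blobs(b&(hsv[...,2]<80),W,4,900): print(' post?',*x)
    for x in blobs(b&(z>.205),W,4,900): print(' high',*x)
    w=b&(hsv[...,2]>170)&(z<.2)
    for x in blobs(w,W,20,2000): print(' ring',*x)
from h import *
def lamp(S,yaw,q):
    R=Ro.from_euler('z',yaw,degrees=True).as_matrix()[:2,:2]
    h=np.array(S)+R@[.110,.150]; a=np.arctan2(-150,-110)-q+np.radians(yaw)
    d=np.array([np.cos(a),np.sin(a)]); return h.round(4),(h+.112*d).round(4),(h+.186*d).round(4),np.degrees(a)
for q in (0,.2,.4,.8,1.2,1.5): print(q,*lamp([.571,.078],8.2,q))
go([.605,.145,.29],60)
```

```text
top all 1190
 post? 25 [0.5828 0.1582 0.2307] [583. 158.] [17.8 14.9] 39.9
 high 35 [0.5822 0.1573 0.2291] [582.6 157.1] [19.  18.2] 2.1
 ring 89 [0.6186 0.2012 0.1918] [619.2 202.4] [80.2 14.5] 51.4
 ring 828 [0.537  0.1023 0.1872] [537.9 104.2] [121.1 120.7] 16.7
scene all 1556
 post? 96 [0.5871 0.1546 0.2191] [585.4 156.9] [19.4 20.5] 46.4
 post? 66 [0.6614 0.2352 0.1869] [659.5 235.6] [27.8 11.3] 21.6
 high 82 [0.587  0.1556 0.2235] [585.8 157.3] [20.4 20.5] 46.4
 ring 279 [0.5406 0.0991 0.1915] [539.1 102.4] [120.6 113.6] 9.7
 ring 85 [0.6155 0.2005 0.1918] [615.5 199.9] [80.5 13.8] 52.6
0 [0.6585 0.2422] [0.6058 0.1433] [0.571 0.078] -118.0538377374448
0.2 [0.6585 0.2422] [0.5872 0.1557] [0.5401 0.0987] -129.51299364006127
0.4 [0.6585 0.2422] [0.5715 0.1716] [0.514 0.125] -140.97214954267773
0.8 [0.6585 0.2422] [0.5509 0.2111] [0.4798 0.1905] -163.89046134791064
1.2 [0.6585 0.2422] [0.5473 0.2554] [0.4738 0.2642] -186.8087731531436
1.5 [0.6585 0.2422] [0.5562 0.2877] [0.4886 0.3178] -203.9975070070683
shift,turn [-15.992, -8.456, -1.529] [-0.014, 0.001, 0.657]
```

Run:
```python
from h import *
go([.584,.157,.29],100)
```

```text
shift,turn [-15.188, -8.404, -1.529] [-0.013, -0.004, -6.01]
```

```bash
python3 -m creep '[40,0,0,-1.5,0,0,0, 40,-15.19,-8.4,-1.53,0,0,-6, 40,-15.19,-8.4,-1.53,0,0,-6, 40,-15.19,-8.4,-1.53,0,0,-6, 40,-15.19,-8.4,-1.53,0,0,-6, 40,-15.19,-8.4,-1.53,0,0,-6, 40,-15.19,-8.4,-1.53,0,0,-6, 40,-15.19,-8.4,-1.53,0,0,-6, 40,-15.19,-8.4,-1.53,0,0,-6, 40,-15.19,-8.4,-1.53,0,0,-6, 40,-15.19,-8.4,-1.53,0,0,-6, 40,-15.19,-8.4,-1.53,0,0,-6]'
python3 - <<'E'
from h import *
print(env.get_obs()['qpos'].round(1))
go([.584,.157,.29],100)
go([.584,.157,.219],100)
c=cam('wrist'); save('w1.png',c['color'],1.5)
E
```

```text
time_s: 1.35
tool_pos: [0.5862, 0.1519, 0.2903]
tool_rot: [-179.9, 0.0, -170.4]
force: [-0.5, 0.3, 0.1]
grip_width: 0.0404
grasp_force: 0.0
[-27.4  11.9  12.2  86.3  -2.4  82.1  84.4]
shift,turn [0.045, 0.18, 0.01] [-0.023, 0.004, -0.065]
shift,turn [0.046, 0.186, 2.376] [-0.023, 0.004, -0.065]
```

View pics/w1.png

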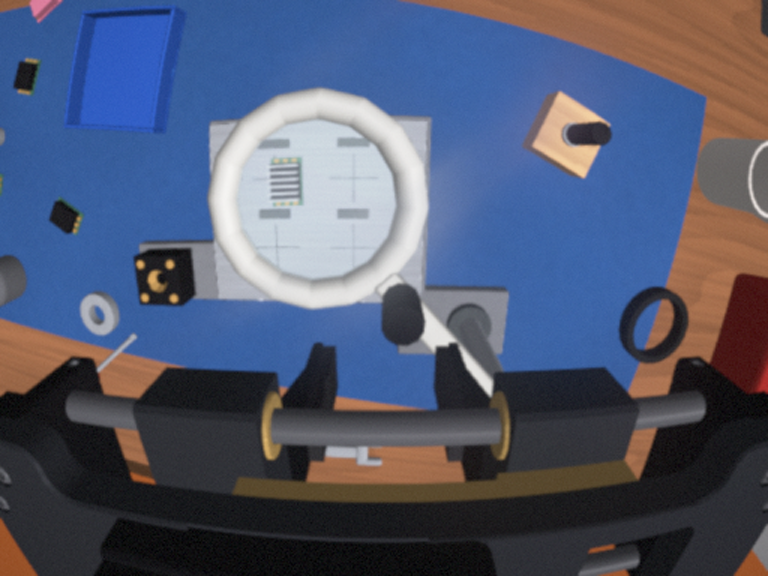

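The wrist picture shows the lens ring at (318,197), the lamp post at (403,312), the finned module on the right of the near row at (285,182), and the terminal at (163,277). I'll lower the fingers around the post.

```bash
python3 -m creep '[40,0.05,0.18,0,0,0,0, 40,0.05,0.18,1.2,0,0,0, 40,0.05,0.18,2.38,0,0,0, 27,0.05,0.18,2.38,0,0,0, 27,0.05,0.18,2.38,0,0,0, 27,0.05,0.18,2.38,0,0,0]' 5
python3 - <<'E'
from h import *
P,R=pose()
h=np.array([.657,.241])
a0=np.arctan2(*(P[:2]-h)[::-1]); print(np.degrees(a0),np.hypot(*(P[:2]-h)))
for k in np.arange(1,11)*1.35/10:
    a=a0-k; T=np.r_[h+.112*np.array([np.cos(a),np.sin(a)]),P[2]]
    print((R.inv().apply(T-P)/.03).round(2))
E
```

```text
time_s: 2.0
tool_pos: [0.5819, 0.1634, 0.2202]
tool_rot: [180.0, 0.1, -170.0]
force: [-0.5, -0.5, -0.0]
grip_width: 0.0286
grasp_force: 0.0
-134.07269898866787 0.10798872037930773
[ 0.38  0.35 -0.  ]
[ 0.58  0.81 -0.  ]
[ 0.73  1.29 -0.  ]
[0.8  1.79 0.  ]
[0.81 2.29 0.  ]
[0.76 2.79 0.  ]
[0.63 3.28 0.  ]
[0.44 3.75 0.  ]
[0.19 4.18 0.  ]
[-0.12  4.58  0.  ]
```

```bash
python3 -m creep '[27,0.38,0.35,0,0,0,0, 27,0.58,0.81,0,0,0,0, 27,0.73,1.29,0,0,0,0, 27,0.8,1.79,0,0,0,0, 27,0.81,2.29,0,0,0,0, 27,0.76,2.79,0,0,0,0, 27,0.63,3.28,0,0,0,0, 27,0.44,3.75,0,0,0,0, 27,0.19,4.18,0,0,0,0, 27,0.06,4.38,0,0,0,0, 27,0.06,4.38,0,0,0,0, 27,0.06,4.38,0,0,0,0]'
python3 - <<'E'
from h import *
P,R=pose(); h=np.array([.657,.241]); d=P[:2]-h; print(-118.05-np.degrees(np.arctan2(d[1],d[0]))+360, np.hypot(*d))
E
```

```text
time_s: 3.2
tool_pos: [0.5579, 0.2919, 0.2192]
tool_rot: [180.0, 0.1, -170.1]
force: [-0.3, -0.4, 0.1]
grip_width: 0.0271
grasp_force: 0.0
89.14033649956644 0.11144083885053449
```

```bash
cat >> h.py <<'E'
def fworld(c,uv,z=None):
    "fisheye: pixels -> world, at plane z (ray-plane), arrays ok"
    uv=np.atleast_2d(uv).astype(float); d=uv-[c['cx'],c['cy']]; r=np.hypot(*d.T); th=r/c['f']
    ray=np.stack([np.sin(th)*d[:,0]/np.maximum(r,1e-9),np.sin(th)*d[:,1]/np.maximum(r,1e-9),np.cos(th)],1)
    if z is None:
        dep=c['depth'][uv[:,1].round().astype(int),uv[:,0].round().astype(int)]
        X=ray/ray[:,2:]*dep[:,None]; return (X-c['t'])@c['R']
    C=-c['R'].T@c['t']; w=ray@c['R']; return C+w*((z-C[2])/w[:,2:])
def fproj(c,X):
    p=np.atleast_2d(X)@c['R'].T+c['t']; r=np.hypot(p[:,0],p[:,1]); th=np.arctan2(r,p[:,2])*c['f']
    return np.stack([p[:,0]/r*th+c['cx'],p[:,1]/r*th+c['cy']],1)
def ortho(c,x0,x1,y0,y1,z,s=2000):
    "rectified top view at plane z; up=+x, left=+y ; s px/m"
    xs=np.arange(x1,x0,-1/s); ys=np.arange(y1,y0,-1/s); Y,X=np.meshgrid(ys,xs)
    P=fproj(c,np.stack([X,Y,np.full_like(X,z)],-1).reshape(-1,3)).astype(np.float32).reshape(*X.shape,2)
    return cv2.remap(c['color'],P[...,0],P[...,1],cv2.INTER_CUBIC)
E
python3 -m creep '[40,0,0,-1,0,0,0, 50,0,0,-2.4,0,0,0, 50,0,0,-2.7,0,0,0]'
python3 - <<'E'
from h import *
go([.62,.08,.30],100)
E
```

```text
time_s: 3.5
tool_pos: [0.5595, 0.2918, 0.306]
tool_rot: [179.8, 0.5, -170.1]
force: [0.5, 0.8, 0.3]
grip_width: 0.0435
grasp_force: 0.0
shift,turn [-0.775, -7.302, 0.181] [0.032, 0.082, -0.021]
```

```bash
python3 -m creep '[60,-0.8,-7.3,0,0,0,0, 60,-0.8,-7.3,0,0,0,0, 60,-0.8,-7.3,0,0,0,0, 60,-0.8,-7.3,0,0,0,0, 60,-0.8,-7.3,0,0,0,0, 60,-0.8,-7.3,0,0,0,0, 60,-0.8,-7.3,0,0,0,0]'
python3 - <<'E'
from h import *
c=cam('wrist'); np.savez('pics/w2.npz',**c)
o=ortho(c,.44,.70,-.06,.22,.030,2000); save('o2.png',o)
t=cam('top'); np.savez('pics/t2.npz',**t)
E
```

```text
time_s: 4.2
tool_pos: [0.6188, 0.0799, 0.3001]
tool_rot: [179.9, 0.0, -170.1]
force: [0.0, 1.6, 1.5]
grip_width: 0.0601
grasp_force: 0.0
```

View pics/o2.png

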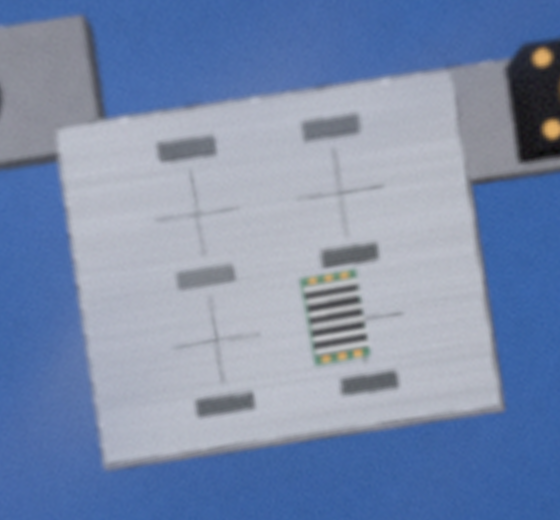

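The rectified picture shows the crosses of bay3 (197,213), bay4 (341,191) and bay1 (217,340). The finned module is at (336,318) and the stops are visible. I'll refine this numerically.

Run:
```python
from m import *
c=dict(np.load('pics/w2.npz'))
def toW(u,v,x1,y1,s=2000): return np.array([x1-v/s,y1-u/s])
x0,x1,y0,y1=.44,.70,-.06,.22
def comps(z,f,amin,amax):
    o=ortho(c,x0,x1,y0,y1,z); h=cv2.cvtColor(o,cv2.COLOR_RGB2HSV); m=f(h)
    m=nd.binary_opening(m,iterations=2); l,n=nd.label(m)
    for i in range(1,n+1):
        k=np.argwhere(l==i)
        if amin<len(k)<amax:
            r=cv2.minAreaRect(k[:,::-1].astype(np.float32)); yield toW(*r[0],x1,y1).round(4),np.round(np.array(r[1])/2,1),round(r[2],1)
pts=[]
for r in comps(.038,lambda h:(h[...,2]<135)&(h[...,1]<60),300,1800): print('stop',*r); pts.append(r[0])
for r in comps(.052,lambda h:((h[...,0]>60)&(h[...,0]<90)&(h[...,1]>70)),20,3000): print('green',*r)
nom=np.array([[x,y] for x in(-.064,0,.064) for y in(.036,-.036)])
def fit(A,B):
    a=A-A.mean(0);b=B-B.mean(0);th=np.arctan2((a[:,0]*b[:,1]-a[:,1]*b[:,0]).sum(),(a*b).sum());R=np.array([[np.cos(th),-np.sin(th)],[np.sin(th),np.cos(th)]])
    t=B.mean(0)-R@A.mean(0); return np.degrees(th),t,(np.linalg.norm(A@R.T+t-B,axis=1)*1000).round(1)
P=np.array(pts); g=np.radians(8.8); R=np.array([[np.cos(g),-np.sin(g)],[np.sin(g),np.cos(g)]])
pr=nom@R.T+[.5673,.0805]; d=np.linalg.norm(P[:,None]-pr,axis=2); ok=d.min(1)<.01
print('fit',fit(nom[d.argmin(1)[ok]],P[ok]))
cr=np.array([[-.032,.036],[.032,.036],[.032,-.036]]); print('cross',fit(cr,np.array([[.530,.1115],[.5935,.1215],[.6045,.0495]])))
t=dict(np.load('pics/t2.npz')); W=world(t); h=cv2.cvtColor(t['color'],cv2.COLOR_RGB2HSV); z=W[...,2]
b=(h[...,1]<60)&(h[...,2]>90)&(W[...,0]>.45)&(W[...,0]<.7)&(W[...,1]>-.06)&(W[...,1]<.22)&(z>.026)&(z<.045)
for x in blobs(b,W,60,9000): print('top grey',*x)
```

```text
stop [0.6627 0.1721] [48.2  3.6] 81.1
stop [0.648  0.2178] [22.   4.5] 90.0
stop [0.6342 0.0548] [ 7.5 25.3] 81.6
stop [0.6237 0.1256] [ 7.7 26.5] 81.5
stop [0.6186 0.2045] [ 3.9 31.3] 82.7
stop [0.5718 0.0456] [ 7.8 26.7] 81.9
stop [0.548  0.0538] [ 3.5 25.9] 80.0
stop [0.5419 0.0528] [ 3.  25.9] 79.7
stop [0.5356 0.0517] [ 3.1 25.9] 80.1
stop [0.5296 0.0505] [ 3.  26.4] 80.0
stop [0.5092 0.036 ] [ 7.5 26.8] 81.3
stop [0.4988 0.1067] [ 7.4 27.3] 80.9
fit (np.float64(8.53954819490532), array([0.56647086, 0.08086018]), array([0.9, 0.8, 0.3, 0.7, 1. ]))
cross (np.float64(8.700492668880388), array([0.56727131, 0.08069122]), array([0.2, 0.4, 0.5]))
top grey 310 [0.5725 0.0017 0.0321] [572.8   0.7] [155.2  41.4] 7.4
top grey 274 [0.5439 0.1604 0.0319] [545. 160.] [148.5  35.3] 8.2
```

Run:
```python
from h import *
go([.5388,.0522,.1],100); go([.5388,.0522,.056],100);
```

```text
shift,turn [2.789, -0.525, 6.666] [0.013, 0.001, 0.015]
shift,turn [2.789, -0.527, 8.133] [0.013, 0.001, 0.015]
```

```bash
python3 -m creep '[50,2.79,-0.53,1.6,0,0,0, 50,2.79,-0.53,3.2,0,0,0, 50,2.79,-0.53,4.8,0,0,0, 50,2.79,-0.53,6.4,0,0,0, 50,2.79,-0.53,7.4,0,0,0, 50,2.79,-0.53,8.1,0,0,0, 50,2.79,-0.53,8.13,0,0,0, 50,2.79,-0.53,8.13,0,0,0, 20,2.79,-0.53,8.13,0,0,0, 20,2.79,-0.53,8.13,0,0,0, 20,2.79,-0.53,8.13,0,0,0, 20,2.79,-0.53,8.13,0,0,0]' 20
python3 - <<'E'
from h import *
P,R=pose(); print(P)
go([P[0],P[1],.16]); go([.445,-.152,.16]);go([.445,-.152,.036])
E
```

```text
time_s: 5.5
tool_pos: [0.5393, 0.0503, 0.0565]
tool_rot: [180.0, 0.0, -170.0]
force: [-0.8, 1.1, 0.5]
grip_width: 0.0282
grasp_force: 20.0
[0.53930184 0.05029198 0.05652016]
shift,turn [-0.002, 0.002, -3.449]
shift,turn [4.26, -6.096, -3.455]
shift,turn [4.262, -6.098, 0.678]
```

```bash
python3 -m creep '[20,0,0,-1.6,0,0,0, 20,0,0,-3.2,0,0,0, 20,4.26,-6.1,-3.45,0,0,0, 20,4.26,-6.1,-3.45,0,0,0, 20,4.26,-6.1,-3.45,0,0,0, 20,4.26,-6.1,-3.45,0,0,0, 20,4.26,-6.1,-3.45,0,0,0, 20,4.26,-6.1,-3.45,0,0,0, 20,4.26,-6.1,-2,0,0,0, 20,4.26,-6.1,-0.6,0,0,0, 20,4.26,-6.1,0.5,0,0,0, 20,4.26,-6.1,0.68,0,0,0]'
python3 -m creep '[20,0,0,0,0,0,0, 48,0,0,0,0,0,0, 48,0,0,0,0,0,0, 48,0,0,-1.6,0,0,0, 60,0,0,-3.2,0,0,0, 60,0,0,-4.8,0,0,0, 60,0,0,-6.4,0,0,0, 60,0,0,-8,0,0,0, 60,0,0,-8,0,0,0]'
python3 - <<'E'
from h import *
go([.58,-.32,.30],90); print(env.get_obs()['qpos'].round(1))
c=cam('wrist'); np.savez('pics/w3.npz',**c); save('w3.png',c['color'],1)
E
```

```text
time_s: 6.7
tool_pos: [0.4419, -0.1507, 0.0322]
tool_rot: [179.8, -0.4, -170.0]
force: [-1.6, -0.1, 0.4]
grip_width: 0.0279
grasp_force: 20.0
time_s: 7.6
tool_pos: [0.4485, -0.1537, 0.2845]
tool_rot: [-179.8, 0.9, -170.1]
force: [1.0, -0.5, -0.2]
grip_width: 0.0595
grasp_force: 0.0
shift,turn [-3.37, -6.217, -0.44] [-0.025, 0.149, 1.654]
[-10.7  -6.2  24.7 104.9   2.5  79.8 113.4]
```

View pics/w3.png

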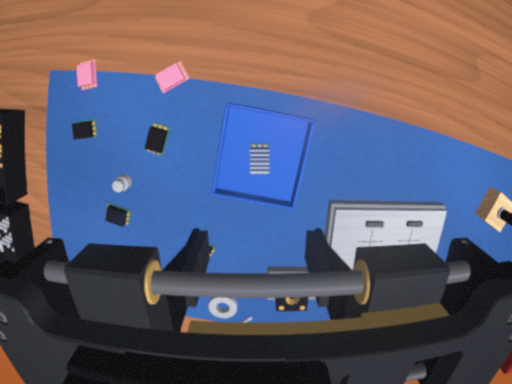

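The finned module is in the tray at (259,158). Next, a good view of the loose modules.

```bash
python3 -m creep '[60,-6,-5.5,-0.5,0,0,0, 60,-6,-5.5,-0.5,0,0,0, 60,-6,-5.5,-0.5,0,0,0, 60,-6,-5.5,-0.5,0,0,0, 60,-6,-5.5,-0.5,0,0,0, 60,-6,-5.5,-0.5,0,0,0, 60,-6,-5.5,-0.5,0,0,0, 60,-6,-5.5,-0.5,0,0,0]'
cat > mods.py <<'E'
from m import *
def mods(c,x0,x1,y0,y1,z=.016):
    o=ortho(c,x0,x1,y0,y1,z); h=cv2.cvtColor(o,cv2.COLOR_RGB2HSV)
    m=nd.binary_closing(nd.binary_opening((h[...,2]<75),iterations=3),iterations=3); l,n=nd.label(m); out=[]
    for i in range(1,n+1):
        k=np.argwhere(l==i)
        if 1500<len(k)<9000:
            (u,v),(w,hh),a=cv2.minAreaRect(k[:,::-1].astype(np.float32))
            pts=cv2.boxPoints(((u,v),(w,hh),a)); e=[pts[1]-pts[0],pts[2]-pts[1]]; e=max(e,key=np.linalg.norm)
            out.append((np.array([x1-v/2000,y1-u/2000]).round(4),np.round(np.array([w,hh])/2,1),round(np.degrees(np.arctan2(-e[0],-e[1]))%180,1)))
    return o,out
E
python3 - <<'E'
from mods import *
print(pose()[0],env.get_obs()['qpos'].round(1))
c=cam('wrist'); np.savez('pics/w4.npz',**c)
o,out=mods(c,.38,.68,-.52,-.15)
for r in out: print(*r)
save('o4.png',o)
E
```

```text
time_s: 8.45
tool_pos: [0.6497, -0.2836, 0.2911]
tool_rot: [180.0, 0.0, -170.1]
force: [0.0, 0.3, -0.4]
grip_width: 0.0605
grasp_force: 0.0
[ 0.6496862  -0.2835949   0.29111386] [  0.8  26.9  31.1  70.2 -13.6  86.5 129.9]
[ 0.5771 -0.3666] [33.  23.8] 81.9
[ 0.4508 -0.2991] [18.9 37. ] 140.9
```

View pics/o4.png

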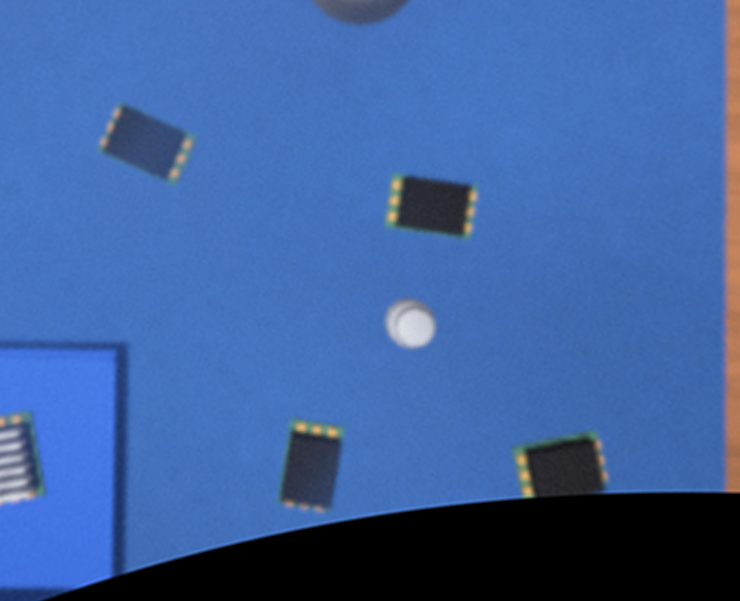

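```bash
cat >> mods.py <<'E'
def mod(c,x,y,z=.016,r=.035,thr=125):
    o=ortho(c,x-r,x+r,y-r,y+r,z); m=nd.binary_opening(o[...,2]<thr,iterations=3); l,n=nd.label(m)
    if n==0: return None
    k=np.argwhere(l==1+np.argmax(nd.sum(m,l,range(1,n+1))))
    (u,v),(w,hh),a=cv2.minAreaRect(k[:,::-1].astype(np.float32)); p=cv2.boxPoints(((u,v),(w,hh),a)); e=max([p[1]-p[0],p[2]-p[1]],key=np.linalg.norm)
    return np.array([x+r-v/2000,y+r-u/2000]).round(4),np.round(np.array([w,hh])/2,1),round(np.degrees(np.arctan2(-e[0],-e[1]))%180,1)
def god(p,yaw):
    "explicit direction of tool y (deg, mod 360)"
    P,R=pose(); a=np.radians(yaw); Y=np.array([np.cos(a),np.sin(a),0]); Z=np.array([0,0,-1]); T=Ro.from_matrix(np.stack([np.cross(Y,Z),Y,Z],1))
    print('shift',(R.inv().apply(np.array(p)-P)/.03).round(2),'turn',(np.degrees((R.inv()*T).as_rotvec())/6).round(2))
E
python3 - <<'E'
from mods import *
c=dict(np.load('pics/w4.npz'))
for p in [(.609,-.2235),(.577,-.366),(.4475,-.3055),(.443,-.432)]: print(mod(c,*p))
god([.609,-.2235,.12],-22.6)
E
```

```text
(array([ 0.6094, -0.2219]), array([35.6, 24.9]), np.float32(66.8))
(array([ 0.5772, -0.3654]), array([40.1, 26.5]), np.float32(81.6))
(array([ 0.4477, -0.3053]), array([26.5, 41.3]), np.float32(171.5))
(array([ 0.436 , -0.4318]), array([55. , 69.5]), np.float32(90.0))
shift [1.   2.2  5.73] turn [2.000e-02 0.000e+00 2.042e+01]
```

```bash
python3 -m creep '[55,1,2.2,1,0,0,20.5, 55,1,2.2,2,0,0,20.5, 55,1,2.2,3,0,0,20.5, 55,1,2.2,4,0,0,20.5, 55,1,2.2,4,0,0,20.5, 55,1,2.2,4,0,0,20.5, 55,1,2.2,4,0,0,20.5, 55,1,2.2,4,0,0,20.5, 55,1,2.2,4,0,0,20.5, 55,1,2.2,4,0,0,20.5, 55,1,2.2,4,0,0,20.5, 55,1,2.2,4,0,0,20.5]'
python3 - <<'E'
from mods import *
god([.609,-.2232,.12],-23); print(env.get_obs()['qpos'].round(1))
E
```

```text
time_s: 9.7
tool_pos: [0.6091, -0.223, 0.1723]
tool_rot: [179.8, -0.2, 86.5]
force: [0.0, -0.6, -0.3]
grip_width: 0.0552
grasp_force: 0.0
shift [-0.01 -0.01  1.74] turn [ 0.02 -0.03  3.25]
[-18.8  26.4  48.6  90.2 -20.7  72.6  29.6]
```

```bash
python3 -m creep '[50,0,0,0.6,0,0,3.25, 50,0,0,1.2,0,0,3.25, 50,0,0,1.7,0,0,3.25, 50,0,0,1.7,0,0,3.25, 50,0,0,1.7,0,0,3.25]'
python3 - <<'E'
from mods import *
god([.609,-.2232,.026],-23); print(env.get_obs()['qpos'].round(1))
E
```

```text
time_s: 10.2
tool_pos: [0.6096, -0.2237, 0.1204]
tool_rot: [180.0, -0.1, 67.5]
force: [-0.7, -0.0, 0.3]
grip_width: 0.0505
grasp_force: 0.0
shift [ 0.   -0.03  3.15] turn [ 0.   -0.01  0.08]
[-20.1  30.7  50.9  93.1 -25.3  68.4  13.8]
```

```bash
python3 -m creep '[50,0,-0.03,1.5,0,0,0, 50,0,-0.03,2.7,0,0,0, 50,0,-0.03,3.15,0,0,0, 50,0,-0.03,3.15,0,0,0, 20,0,-0.03,3.15,0,0,0, 20,0,-0.03,3.15,0,0,0, 20,0,-0.03,3.15,0,0,0, 20,0,-0.03,3.15,0,0,0, 20,0,-0.03,1.7,0,0,0, 20,0,-0.03,0,0,0,0, 20,0,-0.03,-1,0,0,0]' 25
cat > st.py <<'E'
from mods import *
S=np.array([.567,.0808]); YAW=8.6
def bay(i):
    g=np.radians(YAW); R=np.array([[np.cos(g),-np.sin(g)],[np.sin(g),np.cos(g)]])
    return S+R@{1:[-.032,.036],2:[-.032,-.036],3:[.032,.036],4:[.032,-.036]}[i]
E
python3 - <<'E'
from st import *
for i in(1,2,3,4): print(i,bay(i).round(4))
b=bay(3); god([*b,.16],-81.4); print(env.get_obs()['qpos'].round(1))
E
```

```text
time_s: 11.3
tool_pos: [0.6098, -0.2246, 0.1535]
tool_rot: [179.8, -0.0, 67.3]
force: [1.4, -1.2, -0.5]
grip_width: 0.0278
grasp_force: 25.0
1 [0.53   0.1116]
2 [0.5407 0.0404]
3 [0.5933 0.1212]
4 [0.604 0.05 ]
shift [10.42 -4.96 -0.23] turn [ 0.03 -0.02  9.78]
[-21.1  28.9  52.2  91.4 -23.8  71.3  12.7]
```

```bash
python3 -m creep '[20,10.4,-4.96,-0.2,0,0,9.8, 20,10.4,-4.96,-0.2,0,0,9.8, 20,10.4,-4.96,-0.2,0,0,9.8, 20,10.4,-4.96,-0.2,0,0,9.8, 20,10.4,-4.96,-0.2,0,0,9.8, 20,10.4,-4.96,-0.2,0,0,9.8, 20,10.4,-4.96,-0.2,0,0,9.8, 20,10.4,-4.96,-0.2,0,0,9.8, 20,10.4,-4.96,-0.2,0,0,9.8, 20,10.4,-4.96,-0.2,0,0,9.8]'
python3 - <<'E'
from st import *
b=bay(3); god([*b,.057],-81.4); print(env.get_obs()['qpos'].round(1))
c=cam('wrist'); save('w5.png',c['color'][130:],1.5)
E
```

```text
time_s: 12.3
tool_pos: [0.5919, 0.1199, 0.156]
tool_rot: [180.0, -0.0, 8.5]
force: [0.0, -0.4, -0.6]
grip_width: 0.0275
grasp_force: 25.0
shift [ 0.05 -0.04  3.3 ] turn [ 0.01 -0.   -0.02]
[-64.5  28.2  65.5  98.2 -26.9  71.4 -74.2]
```

View pics/w5.png

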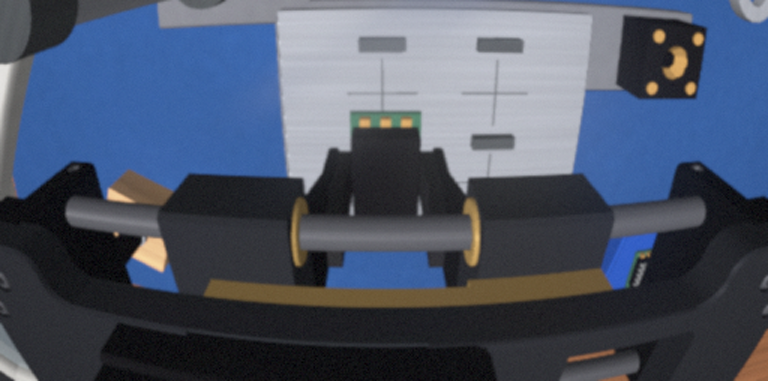

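Run:
```python
from st import *
c=cam('wrist'); P,R=pose(); C=c['color'].astype(int)
print(C[190:225,257].tolist())
for v in(203,204):
  for z in(.130,.134):
    print(v,z,(R.inv().apply(fworld(c,[257,v],z)[0]-P)*1000).round(1))
```

```text
[[180, 183, 191], [169, 172, 180], [163, 166, 176], [175, 179, 187], [182, 186, 194], [183, 188, 196], [184, 187, 196], [181, 184, 193], [182, 184, 194], [180, 182, 191], [180, 184, 192], [182, 186, 195], [177, 182, 190], [153, 162, 167], [115, 130, 128], [94, 121, 109], [94, 123, 106], [112, 123, 102], [134, 117, 90], [168, 136, 94], [203, 160, 105], [215, 169, 110], [218, 173, 111], [211, 168, 108], [172, 138, 94], [101, 85, 68], [58, 55, 55], [50, 50, 52], [46, 47, 48], [45, 46, 50], [45, 46, 49], [46, 44, 50], [45, 46, 50], [47, 47, 49], [49, 44, 51]]
203 0.13 [25.9  0.7 26.1]
203 0.134 [27.3  0.7 22.1]
204 0.13 [25.3  0.7 26.1]
204 0.134 [26.7  0.7 22.1]
```

Run:
```python
from st import *
c=cam('wrist'); P,R=pose()
o=ortho(c,.56,.68,-.0,.16,.03,4000); save('o6.png',o); print(P)
for q in([383,92],[497,92]): print(fworld(c,[q[0]/1.5,q[1]/1.5+130],.03).round(4))
```

```text
[0.59212456 0.11933929 0.15606462]
[[0.5939 0.1202 0.03  ]]
[[0.6045 0.0481 0.03  ]]
```

View pics/o6.png

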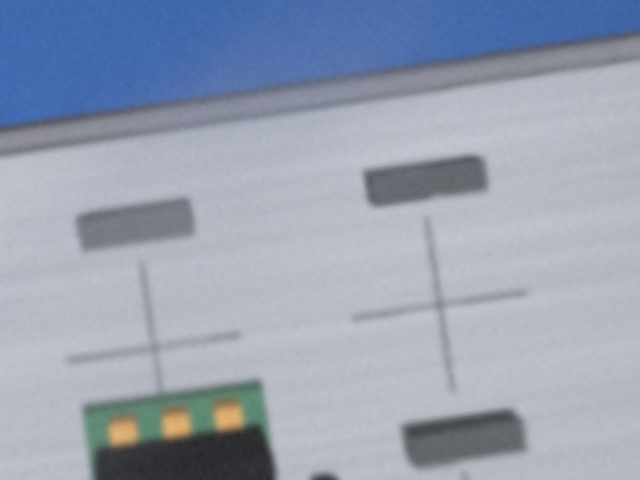

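The rectified view confirms the stage pose: crosses at (154,350) and (440,303) match to within 1 mm. The module sits 3.5 mm forward in the grip, so I'll compensate for that.

Run:
```python
from st import *
god([*(bay(3)-.0035*np.array([.989,.15])),.057],-81.4)
```

```text
shift [-0.07 -0.05  3.3 ] turn [-0.   -0.   -0.04]
```

```bash
python3 -m creep '[20,-0.07,-0.05,1,0,0,0, 20,-0.07,-0.05,2,0,0,0, 20,-0.07,-0.05,2.8,0,0,0, 20,-0.07,-0.05,3.1,0,0,0, 20,-0.07,-0.05,3.3,0,0,0, 20,-0.07,-0.05,3.3,0,0,0]'
python3 - <<'E'
from st import *
P,R=pose(); b=bay(3); print(b-P[:2],P[2]); god([*(b-.0035*np.array([.989,.15])),.057],-81.4)
E
```

```text
time_s: 13.05
tool_pos: [0.5903, 0.122, 0.0574]
tool_rot: [180.0, -0.1, 8.5]
force: [0.4, 0.5, -0.1]
grip_width: 0.0276
grasp_force: 25.0
[ 0.00296319 -0.00084624] 0.057368943466754696
shift [-0.02  0.04  0.01] turn [ 0.   -0.01 -0.02]
```

```bash
python3 -m creep '[45,0,0,0,0,0,0, 45,0,0,0,0,0,0, 45,0,0,-1.5,0,0,0, 50,0,0,-3,0,0,0, 50,0,0,-4,0,0,0]'
python3 - <<'E'
from st import *
god([.4477,-.3053,.15],-98.5);print(env.get_obs()['qpos'].round(1))
E
```

```text
time_s: 13.55
tool_pos: [0.5909, 0.1224, 0.1804]
tool_rot: [-180.0, -0.2, 8.5]
force: [-0.2, 1.0, -0.0]
grip_width: 0.0487
grasp_force: 0.0
shift [-6.83 13.4   0.98] turn [-0.01 -0.04  2.83]
[-65.6  26.4  66.4  96.9 -25.2  73.3 -75.5]
```

```bash
python3 -m creep '[50,-6.83,13.4,0.5,0,0,2.8, 50,-6.83,13.4,0.5,0,0,2.8, 50,-6.83,13.4,0.5,0,0,2.8, 50,-6.83,13.4,0.5,0,0,2.8, 50,-6.83,13.4,0.5,0,0,2.8, 50,-6.83,13.4,0.5,0,0,2.8, 50,-6.83,13.4,0.5,0,0,2.8, 50,-6.83,13.4,0.5,0,0,2.8, 50,-6.83,13.4,0.5,0,0,2.8, 50,-6.83,13.4,0.5,0,0,2.8, 50,-6.83,13.4,0.5,0,0,2.8, 50,-6.83,13.4,0.5,0,0,2.8]'
python3 - <<'E'
from st import *
god([.4477,-.3053,.026],-98.5);print(env.get_obs()['qpos'].round(1))
c=cam('wrist'); o=ortho(c,.38,.62,-.48,-.15,.016,2000); save('o7.png',o)
E
```

```text
time_s: 14.75
tool_pos: [0.4472, -0.3042, 0.162]
tool_rot: [-179.9, -0.0, -8.2]
force: [0.7, 0.4, -0.1]
grip_width: 0.0498
grasp_force: 0.0
shift [0.02 0.04 4.53] turn [-0.01 -0.01  0.05]
[-27.3  16.3  67.9 106.6 -16.4  68.  -52.1]
```

View pics/o7.png

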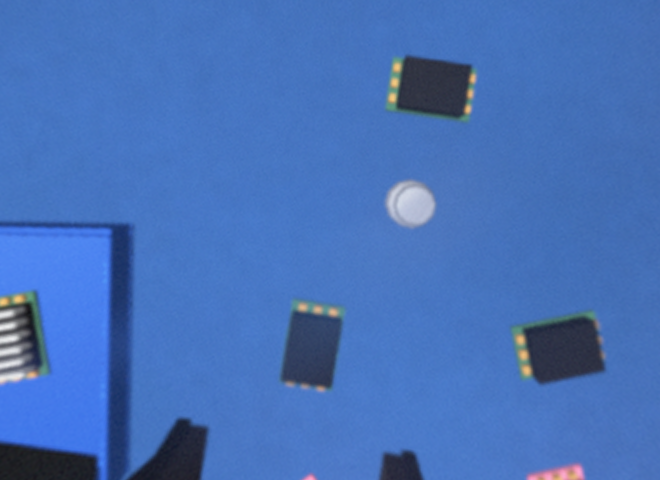

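Run:
```python
from st import *
c=cam('wrist'); 
for t in(85,125):
  for p in [(.577,-.367),(.446,-.306),(.4455,-.432)]: print(t,mod(c,*p,thr=t))
r=mod(c,.446,-.306,thr=85); god([*r[0],.026],r[2]-270)
```

```text
85 (array([ 0.5764, -0.3668]), array([34.4, 26. ]), np.float32(81.9))
85 (array([ 0.4308, -0.3095]), array([11. ,  6.5]), np.float32(90.0))
85 (array([ 0.4457, -0.4315]), array([27.8, 35.5]), np.float32(101.6))
125 (array([ 0.5763, -0.366 ]), array([39. , 28.1]), np.float32(81.9))
125 (array([ 0.4457, -0.3057]), array([25.5, 36.7]), np.float32(170.5))
125 (array([ 0.4457, -0.4296]), array([30.6, 41.1]), np.float32(101.3))
shift [-0.53  0.29  4.53] turn [-1.000e-02  0.000e+00  1.365e+01]
```

Run:
```python
from st import *
god([.4457,-.3058,.026],-99.3)
```

```text
shift [-0.06  0.09  4.53] turn [-0.01 -0.    0.2 ]
```

```bash
python3 -m creep '[50,-0.06,0.09,1.5,0,0,0.2, 50,-0.06,0.09,3,0,0,0.2, 50,-0.06,0.09,4.2,0,0,0.2, 50,-0.06,0.09,4.53,0,0,0.2, 50,-0.06,0.09,4.53,0,0,0.2, 20,-0.06,0.09,4.53,0,0,0.2, 20,-0.06,0.09,4.53,0,0,0.2, 20,-0.06,0.09,4.53,0,0,0.2, 20,-0.06,0.09,4.53,0,0,0.2, 20,-0.06,0.09,3,0,0,0.2, 20,-0.06,0.09,1.5,0,0,0.2, 20,-0.06,0.09,0,0,0,0.2]' 25
python3 - <<'E'
from st import *
god([*bay(4),.157],-81.4)
E
```

```text
time_s: 16.05
tool_pos: [0.4437, -0.3077, 0.1631]
tool_rot: [180.0, 0.1, -9.5]
force: [2.2, 0.2, -0.4]
grip_width: 0.0275
grasp_force: 25.0
shift [  3.29 -12.64   0.2 ] turn [ 0.    0.01 -3.02]
```

```bash
python3 -m creep '[20,3.3,-12.64,0.2,0,0,-3, 20,3.3,-12.64,0.2,0,0,-3, 20,3.3,-12.64,0.2,0,0,-3, 20,3.3,-12.64,0.2,0,0,-3, 20,3.3,-12.64,0.2,0,0,-3, 20,3.3,-12.64,0.2,0,0,-3, 20,3.3,-12.64,0.2,0,0,-3, 20,3.3,-12.64,0.2,0,0,-3, 20,3.3,-12.64,0.2,0,0,-3, 20,3.3,-12.64,0.2,0,0,-3, 20,3.3,-12.64,0.2,0,0,-3]'
cat > held.py <<'E'
import sys
from st import *
"offset of held module along tool x, from the green end edge near column 257; then shift to bay"
c=cam('wrist'); P,R=pose(); C=c['color'].astype(float)
prof=C[185:235,253:262,2].mean(1); g=np.diff(prof)
v=185+next(i+.5+0 for i in range(len(g)) if prof[i+1]<150 and prof[i+2]<140)
# subpixel half level
i=int(v-185); hi,lo=prof[i-3:i].mean(),prof[i+2:i+5].min(); h=(hi+lo)/2
k=next(j for j in range(i-3,i+5) if prof[j]>=h>prof[j+1]); vv=185+k+(prof[k]-h)/(prof[k]-prof[k+1])
e=(R.inv().apply(fworld(c,[257,vv],P[2]-.026)[0]-P)*1000); off=e[0]-22
print('edge row',round(vv,2),e.round(1),'offset mm',off.round(1)); print('q',env.get_obs()['qpos'].round(1))
b=bay(int(sys.argv[1])); god([*(b-off/1000*np.array([.989,.15])),.057],-81.4)
E
python3 held.py 4
```

```text
time_s: 17.15
tool_pos: [0.6041, 0.0482, 0.1559]
tool_rot: [180.0, 0.0, 8.4]
force: [0.1, -1.1, -1.1]
grip_width: 0.0273
grasp_force: 25.0
edge row 211.78 [20.4  0.6 26. ] offset mm -1.6
q [-50.3  23.2  54.2  97.7 -19.9  69.4 -72.9]
shift [ 0.06 -0.07  3.3 ] turn [ 0.   -0.   -0.04]
```

Run:
```python
from st import *
c=cam('wrist'); print(c['color'][190:230,255:260].mean(1).round().astype(int).tolist())
```

```text
[[189, 192, 201], [187, 190, 199], [178, 181, 189], [168, 172, 179], [175, 179, 188], [190, 193, 203], [193, 197, 206], [191, 195, 204], [190, 192, 202], [188, 191, 201], [189, 192, 201], [188, 191, 200], [189, 192, 202], [189, 192, 202], [191, 195, 203], [192, 194, 204], [189, 193, 202], [189, 192, 201], [189, 192, 201], [190, 193, 203], [190, 194, 204], [173, 179, 186], [132, 144, 145], [95, 119, 110], [94, 123, 106], [112, 123, 101], [131, 116, 87], [156, 127, 88], [195, 156, 103], [221, 177, 113], [225, 181, 115], [220, 176, 112], [184, 146, 96], [118, 96, 70], [63, 57, 53], [45, 45, 47], [43, 44, 45], [41, 42, 43], [41, 41, 45], [41, 41, 45]]
```

Edge confirmed at row 211.8, so I'll place it.

```bash
python3 -m creep '[20,0.06,-0.07,1,0,0,0, 20,0.06,-0.07,2,0,0,0, 20,0.06,-0.07,2.8,0,0,0, 20,0.06,-0.07,3.1,0,0,0, 20,0.06,-0.07,3.3,0,0,0, 20,0.06,-0.07,3.3,0,0,0]'
python3 - <<'E'
from st import *
god([*(bay(4)+.0016*np.array([.989,.15])),.057],-81.4)
E
```

```text
time_s: 17.85
tool_pos: [0.6064, 0.0516, 0.0576]
tool_rot: [180.0, -0.1, 8.4]
force: [-0.9, -0.4, -0.4]
grip_width: 0.0275
grasp_force: 25.0
shift [-0.03  0.04  0.02] turn [ 0.   -0.01 -0.03]
```

```bash
python3 -m creep '[20,-0.03,0.04,0,0,0,0, 45,-0.03,0.04,0,0,0,0, 45,-0.03,0.04,0,0,0,0, 45,-0.03,0.04,-1.5,0,0,0, 50,0,0,-3,0,0,0, 50,0,0,-4,0,0,0]'
python3 - <<'E'
from st import *
god([.5764,-.3665,.15],-8.1);print(env.get_obs()['qpos'].round(1))
E
```

```text
time_s: 18.45
tool_pos: [0.6072, 0.0523, 0.1802]
tool_rot: [-180.0, -0.2, 8.5]
force: [1.3, 0.8, -0.6]
grip_width: 0.0488
grasp_force: 0.0
shift [-3.08 13.66  0.99] turn [  0.02  -0.03 -12.23]
[-51.2  22.2  54.9  95.8 -19.   71.7 -73.8]
```

```bash
python3 -m creep '[50,-3.1,13.66,0.7,0,0,-12.2, 50,-3.1,13.66,0.7,0,0,-12.2, 50,-3.1,13.66,0.7,0,0,-12.2, 50,-3.1,13.66,0.7,0,0,-12.2, 50,-3.1,13.66,0.7,0,0,-12.2, 50,-3.1,13.66,0.7,0,0,-12.2, 50,-3.1,13.66,0.7,0,0,-12.2, 50,-3.1,13.66,0.7,0,0,-12.2, 50,-3.1,13.66,0.7,0,0,-12.2, 50,-3.1,13.66,0.7,0,0,-12.2, 50,-3.1,13.66,0.7,0,0,-12.2]'
python3 - <<'E'
from st import *
print(env.get_obs()['qpos'].round(1)); c=cam('wrist')
for t in(85,125): print(mod(c,.5764,-.3665,thr=t))
god([.5764,-.3665,.026],-8.1)
E
```

```text
time_s: 19.55
tool_pos: [0.5739, -0.3679, 0.1558]
tool_rot: [180.0, -0.0, 81.5]
force: [0.6, -0.2, 0.2]
grip_width: 0.0503
grasp_force: 0.0
[ -0.2  30.   42.6  85.8 -20.8  72.3  36.4]
(array([ 0.582, -0.381]), array([10.9,  7.3]), np.float32(12.1))
(array([ 0.5777, -0.3659]), array([36.7, 25.5]), np.float32(81.9))
shift [-0.01  0.05  4.32] turn [ 0.   -0.01 -0.04]
```

```bash
python3 -m creep '[50,0,0.05,1.5,0,0,0, 50,0,0.05,3,0,0,0, 50,0,0.05,4,0,0,0, 50,0,0.05,4.32,0,0,0, 50,0,0.05,4.32,0,0,0, 20,0,0.05,4.32,0,0,0, 20,0,0.05,4.32,0,0,0, 20,0,0.05,4.32,0,0,0, 20,0,0.05,4.32,0,0,0, 20,0,0.05,3,0,0,0, 20,0,0.05,1.5,0,0,0, 20,0,0.05,0,0,0,0]' 25
python3 - <<'E'
from st import *
god([*bay(1),.157],-81.4)
E
```

```text
time_s: 20.8
tool_pos: [0.5756, -0.3667, 0.157]
tool_rot: [-180.0, -0.0, 81.7]
force: [0.8, 0.0, -1.1]
grip_width: 0.0279
grasp_force: 25.0
shift [ 1.556e+01 -3.810e+00  1.000e-02] turn [-1.000e-02  0.000e+00  1.218e+01]
```

```bash
python3 -m creep '[20,15.56,-3.8,0,0,0,12.2, 20,15.56,-3.8,0,0,0,12.2, 20,15.56,-3.8,0,0,0,12.2, 20,15.56,-3.8,0,0,0,12.2, 20,15.56,-3.8,0,0,0,12.2, 20,15.56,-3.8,0,0,0,12.2, 20,15.56,-3.8,0,0,0,12.2, 20,15.56,-3.8,0,0,0,12.2, 20,15.56,-3.8,0,0,0,12.2, 20,15.56,-3.8,0,0,0,12.2, 20,15.56,-3.8,0,0,0,12.2, 20,15.56,-3.8,0,0,0,12.2]'
sed -i 's/^prof=/print(C[190:230,255:260,2].mean(1).round().astype(int).tolist());prof=/' held.py
python3 held.py 1
```

```text
time_s: 22.0
tool_pos: [0.5298, 0.1164, 0.1557]
tool_rot: [-179.9, 0.0, 8.9]
force: [1.0, 0.2, -1.2]
grip_width: 0.0276
grasp_force: 25.0
[185, 183, 181, 168, 156, 165, 179, 180, 182, 182, 183, 185, 184, 183, 181, 180, 183, 177, 147, 103, 95, 94, 85, 82, 94, 103, 106, 101, 89, 66, 50, 45, 45, 43, 42, 42, 44, 46, 46, 45]
edge row 208.18 [22.7 -2.5 26. ] offset mm 0.7
q [-61.2  12.1  52.1 106.6 -10.4  66.3 -86.8]
shift [-0.04  0.05  3.29] turn [-0.   -0.    0.02]
```

```bash
python3 held.py 1
python3 - <<'E'
from st import *
c=cam('wrist'); o=ortho(c,.5,.66,-.02,.16,.03,3000); save('o8.png',o)
E
```

```text
[175, 176, 172, 161, 151, 159, 170, 172, 172, 172, 172, 174, 173, 172, 170, 170, 172, 165, 138, 101, 95, 93, 84, 82, 95, 104, 105, 103, 90, 67, 50, 47, 44, 42, 42, 42, 43, 44, 45, 46]
edge row 208.18 [22.6 -1.4 26. ] offset mm 0.6
q [-61.1  12.1  52.2 106.6 -10.4  66.3 -86.8]
shift [-0.04 -0.02  3.3 ] turn [ 0.   -0.   -0.01]
```

View pics/o8.png

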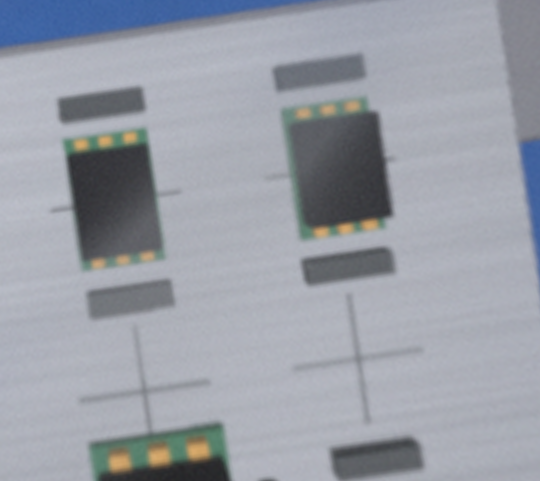

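Bays 3 and 4 are well centred: module centres (114,199) and (334,169) against crosses at (115,200) and (332,168). Placing the third in bay 1.

```bash
python3 -m creep '[20,-0.04,-0.02,1,0,0,0, 20,-0.04,-0.02,2,0,0,0, 20,-0.04,-0.02,2.8,0,0,0, 20,-0.04,-0.02,3.1,0,0,0, 20,-0.04,-0.02,3.3,0,0,0, 20,-0.04,-0.02,3.3,0,0,0]'
python3 - <<'E'
from st import *
god([*(bay(1)-.0006*np.array([.989,.15])),.057],-81.4)
E
```

```text
time_s: 22.75
tool_pos: [0.5303, 0.1106, 0.0576]
tool_rot: [180.0, -0.1, 8.4]
force: [-0.2, 0.0, -0.2]
grip_width: 0.0278
grasp_force: 25.0
shift [-0.02 -0.04  0.02] turn [ 0.   -0.01 -0.04]
```

```bash
python3 -m creep '[20,-0.02,-0.04,0,0,0,0, 45,-0.02,-0.04,0,0,0,0, 45,-0.02,-0.04,0,0,0,0, 45,-0.02,-0.04,-1.5,0,0,0, 45,0,0,-3,0,0,0, 45,0,0,-4,0,0,0]'
python3 - <<'E'
from st import *
god([.4457,-.431,.15],11.4);print(env.get_obs()['qpos'].round(1))
E
```

```text
time_s: 23.35
tool_pos: [0.5306, 0.1116, 0.1799]
tool_rot: [-180.0, -0.2, 8.5]
force: [-0.3, 0.0, 0.2]
grip_width: 0.0449
grasp_force: 0.0
shift [-5.47 17.47  0.96] turn [  0.02  -0.03 -15.49]
[-62.7  10.3  53.3 105.2  -8.9  68.7 -88.1]
```

```bash
python3 -m creep '[42,-5.47,17.47,0.7,0,0,-15.5, 42,-5.47,17.47,0.7,0,0,-15.5, 42,-5.47,17.47,0.7,0,0,-15.5, 42,-5.47,17.47,0.7,0,0,-15.5, 42,-5.47,17.47,0.7,0,0,-15.5, 42,-5.47,17.47,0.7,0,0,-15.5, 42,-5.47,17.47,0.7,0,0,-15.5, 42,-5.47,17.47,0.7,0,0,-15.5, 42,-5.47,17.47,0.7,0,0,-15.5, 42,-5.47,17.47,0.7,0,0,-15.5, 42,-5.47,17.47,0.7,0,0,-15.5, 42,-5.47,17.47,0.7,0,0,-15.5]'
python3 -m creep '[42,0,0,0,0,0,0, 42,0,0,0,0,0,0]'
python3 - <<'E'
from st import *
print(env.get_obs()['qpos'].round(1)); c=cam('wrist')
for t in(85,125): print(mod(c,.4457,-.431,thr=t))
god([.4457,-.431,.026],11.4)
E
```

```text
time_s: 24.55
tool_pos: [0.4503, -0.4021, 0.1573]
tool_rot: [180.0, 0.0, 98.2]
force: [1.5, 0.7, 0.3]
grip_width: 0.0421
grasp_force: 0.0
time_s: 24.75
tool_pos: [0.4486, -0.4028, 0.1573]
tool_rot: [-180.0, 0.0, 97.6]
force: [0.4, 1.0, 0.6]
grip_width: 0.0416
grasp_force: 0.0
[ -4.1  22.6  54.1  98.1 -19.3  69.3  62.4]
(array([ 0.4437, -0.432 ]), array([24.7, 35.4]), np.float32(101.3))
(array([ 0.4433, -0.43  ]), array([26.7, 41.8]), np.float32(100.8))
shift [-0.98 -0.28  4.37] turn [ 0.   -0.   -0.61]
```

```bash
python3 -m creep '[42,-0.98,-0.28,0.5,0,0,-0.6, 42,-0.98,-0.28,1.5,0,0,-0.6, 42,-0.98,-0.28,2,0,0,-0.6, 42,-0.98,-0.28,2,0,0,-0.6, 42,-0.98,-0.28,2,0,0,-0.6]'
python3 - <<'E'
from st import *
god([.445,-.431,.026],11.4)
E
```

```text
time_s: 25.3
tool_pos: [0.4469, -0.4298, 0.0977]
tool_rot: [180.0, -0.0, 101.6]
force: [-0.0, 0.4, 1.4]
grip_width: 0.0419
grasp_force: 0.0
shift [-0.03 -0.07  2.39] turn [ 0.   -0.    0.03]
```

```bash
python3 -m creep '[42,-0.03,-0.07,1.3,0,0,0, 42,-0.03,-0.07,2.2,0,0,0, 42,-0.03,-0.07,2.39,0,0,0, 42,-0.03,-0.07,2.39,0,0,0, 20,-0.03,-0.07,2.39,0,0,0, 20,-0.03,-0.07,2.39,0,0,0, 20,-0.03,-0.07,2.39,0,0,0, 20,-0.03,-0.07,2.39,0,0,0, 20,-0.03,-0.07,1,0,0,0, 20,-0.03,-0.07,-0.5,0,0,0, 20,-0.03,-0.07,-2,0,0,0]' 25
python3 - <<'E'
from st import *
god([*bay(2),.157],-81.4)
E
```

```text
time_s: 26.4
tool_pos: [0.4433, -0.4323, 0.1586]
tool_rot: [-180.0, -0.0, 101.4]
force: [0.1, -1.0, -0.4]
grip_width: 0.0279
grasp_force: 25.0
shift [14.8   6.3   0.05] turn [-1.000e-02  0.000e+00  1.547e+01]
```

```bash
python3 -m creep '[20,14.8,6.3,0,0,0,15.5, 20,14.8,6.3,0,0,0,15.5, 20,14.8,6.3,0,0,0,15.5, 20,14.8,6.3,0,0,0,15.5, 20,14.8,6.3,0,0,0,15.5, 20,14.8,6.3,0,0,0,15.5, 20,14.8,6.3,0,0,0,15.5, 20,14.8,6.3,0,0,0,15.5, 20,14.8,6.3,0,0,0,15.5, 20,14.8,6.3,0,0,0,15.5, 20,14.8,6.3,0,0,0,15.5, 20,14.8,6.3,0,0,0,15.5]'
python3 -m creep '[20,0,0,0,0,0,0, 20,0,0,0,0,0,0]'
python3 held.py 2
```

```text
time_s: 27.6
tool_pos: [0.5414, 0.0474, 0.1568]
tool_rot: [-179.9, -0.0, 8.7]
force: [-0.0, 0.0, -0.6]
grip_width: 0.0278
grasp_force: 25.0
time_s: 27.8
tool_pos: [0.5406, 0.0392, 0.1571]
tool_rot: [180.0, 0.0, 8.5]
force: [0.4, 0.3, -0.4]
grip_width: 0.0274
grasp_force: 25.0
[192, 187, 170, 160, 177, 188, 191, 192, 193, 193, 193, 190, 190, 189, 190, 191, 189, 173, 137, 101, 98, 98, 88, 86, 99, 109, 112, 108, 93, 69, 53, 48, 45, 44, 45, 45, 46, 47, 50, 47]
edge row 207.8 [22.9  0.5 26. ] offset mm 0.9
q [-64.7  16.7  66.9 106.7 -16.6  67.5 -73.6]
shift [-0.02 -0.05  3.34] turn [ 0.    0.   -0.02]
```

```bash
python3 -m creep '[20,-0.02,-0.05,1,0,0,0, 20,-0.02,-0.05,2,0,0,0, 20,-0.02,-0.05,2.8,0,0,0, 20,-0.02,-0.05,3.1,0,0,0, 20,-0.02,-0.05,3.34,0,0,0, 20,-0.02,-0.05,3.34,0,0,0, 20,-0.02,-0.05,3.34,0,0,0]'
python3 - <<'E'
from st import *
god([*(bay(2)-.0009*np.array([.989,.15])),.057],-81.4)
E
```

```text
time_s: 28.55
tool_pos: [0.541, 0.0411, 0.0578]
tool_rot: [180.0, -0.1, 8.4]
force: [0.4, -0.3, -0.4]
grip_width: 0.0278
grasp_force: 25.0
shift [-0.04  0.02  0.03] turn [ 0.   -0.02 -0.03]
```

```bash
python3 -m creep '[20,-0.04,0.02,0,0,0,0, 45,-0.04,0.02,0,0,0,0, 45,-0.04,0.02,0,0,0,0, 45,-0.04,0.02,-1.5,0,0,0, 45,0,0,-3,0,0,0, 45,-1,-1.2,-4.6,0,0,0, 45,-1.5,-1.2,-6.2,0,0,0, 45,-1.5,-1.2,-7.8,0,0,0, 45,-1.5,-1.2,-8,0,0,0, 45,-1.5,-1.2,-8,0,0,0, 45,-1.5,-1.2,-8,0,0,0]'
python3 - <<'E'
from st import *
c=cam('wrist'); o=ortho(c,.44,.70,-.06,.22,.034,2000); save('o9.png',o)
g=lambda p: p
for i in(1,2,3,4):
    b=bay(i)
    print(i,b.round(4),pose()[0].round(3) if i==1 else '')
    for z,t in((.046,85),):
        r=mod(c,*b,z=z,r=.026,thr=t); print('  ',r)
print(env.get_obs()['qpos'].round(1))
E
```

```text
time_s: 29.65
tool_pos: [0.4902, 0.0706, 0.2967]
tool_rot: [-179.9, -0.0, 8.5]
force: [-0.1, 0.3, -1.5]
grip_width: 0.0452
grasp_force: 0.0
1 [0.53   0.1116] [0.49  0.07  0.296]
   (array([0.5302, 0.1118]), array([34.5, 24.9]), np.float32(7.9))
2 [0.5407 0.0404] 
   None
3 [0.5933 0.1212] 
   (array([0.5939, 0.1213]), array([33.8, 25.2]), np.float32(9.0))
4 [0.604 0.05 ] 
   (array([0.604 , 0.0504]), array([32.5, 24.2]), np.float32(8.4))
[-80.5  -9.1  63.9 101.6   8.3  82.5 -99.5]
```

View pics/o9.png

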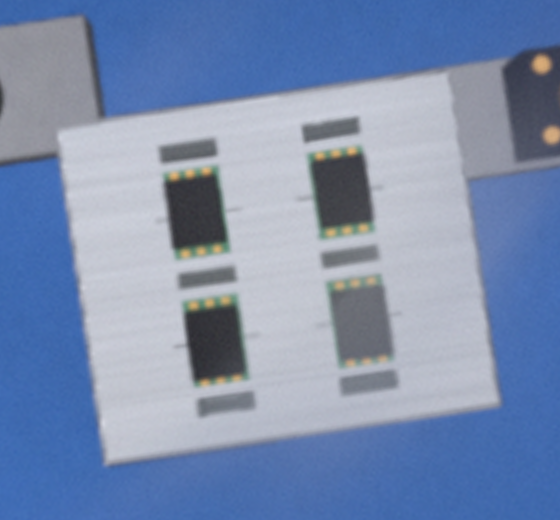

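All four modules are centred in their bays within about 1 mm. Now the lamp.

Run:
```python
from st import *
t=cam('top'); W=world(t); z=W[...,2]; hsv=cv2.cvtColor(t['color'],cv2.COLOR_RGB2HSV)
b=(W[...,0]>.45)&(W[...,0]<.7)&(W[...,1]>.2)&(W[...,1]<.4)&(z>.205)&(z<.24)
for x in blobs(b&(hsv[...,2]<90),W,4,900): print(*x)
god([.557,.292,.30],-81.4)
```

```text
31 [0.5518 0.2887 0.2271] [552.1 288.9] [18.6 15.5] 62.3
shift [ 3.3  -6.98 -0.17] turn [ 0.01  0.02 -0.03]
```

```bash
python3 -m creep '[45,3.3,-6.9,-0.1,0,0,0, 45,3.3,-6.9,-0.1,0,0,0, 45,3.3,-6.9,-0.1,0,0,0, 45,3.3,-6.9,-0.1,0,0,0, 45,3.3,-6.9,-0.1,0,0,0, 45,3.3,-6.9,-0.1,0,0,0, 45,3.3,-6.9,-0.1,0,0,0, 45,3.3,-6.9,-0.1,0,0,0]'
python3 - <<'E'
from st import *
god([.556,.289,.22],-81.4); print(env.get_obs()['qpos'].round(1))
E
```

```text
time_s: 30.55
tool_pos: [0.5579, 0.2876, 0.299]
tool_rot: [179.9, 0.1, 8.3]
force: [0.6, 0.6, 0.4]
grip_width: 0.0454
grasp_force: 0.0
shift [-0.05 -0.06  2.63] turn [ 0.02  0.01 -0.05]
[-76.   22.9  62.2  83.4 -20.1  85.8 -95.9]
```

Lower, cage, and work out the arc back (to q = 0).

```bash
python3 -m creep '[45,-0.05,-0.06,1.3,0,0,0, 45,-0.05,-0.06,2.4,0,0,0, 45,-0.05,-0.06,2.63,0,0,0, 26,-0.05,-0.06,2.63,0,0,0, 26,-0.05,-0.06,2.63,0,0,0, 26,-0.05,-0.06,2.63,0,0,0, 26,-0.05,-0.06,2.63,0,0,0]' 5
python3 - <<'E'
from st import *
P,R=pose(); g=np.radians(YAW); h=S+np.array([[np.cos(g),-np.sin(g)],[np.sin(g),np.cos(g)]])@[.11,.15]
d=P[:2]-h; a0=np.degrees(np.arctan2(d[1],d[0])); a1=np.degrees(np.arctan2(-150,-110))+YAW+360; print(h,a0,a1,np.hypot(*d))
for k in range(1,12):
    a=np.radians(a0+(a1-a0)*k/11); print((R.inv().apply(np.r_[h+.112*np.array([np.cos(a),np.sin(a)]),P[2]]-P)/.03).round(2).tolist())
E
```

```text
time_s: 31.25
tool_pos: [0.5568, 0.2915, 0.2224]
tool_rot: [-180.0, -0.1, 8.4]
force: [0.1, 0.5, -0.1]
grip_width: 0.0278
grasp_force: 0.0
[0.6533329  0.24556234] 154.54342557681886 242.3461622625552 0.10691992377925284
[-0.4, 0.36, -0.0]
[-0.59, 0.84, -0.0]
[-0.72, 1.34, -0.0]
[-0.77, 1.86, -0.0]
[-0.75, 2.38, -0.0]
[-0.66, 2.89, -0.0]
[-0.5, 3.38, -0.0]
[-0.28, 3.85, -0.0]
[0.01, 4.28, -0.0]
[0.36, 4.67, -0.0]
[0.76, 5.0, -0.0]
```

```bash
python3 -m creep '[26,-0.4,0.36,0,0,0,0, 26,-0.59,0.84,0,0,0,0, 26,-0.72,1.34,0,0,0,0, 26,-0.77,1.86,0,0,0,0, 26,-0.75,2.38,0,0,0,0, 26,-0.66,2.89,0,0,0,0, 26,-0.5,3.38,0,0,0,0, 26,-0.28,3.85,0,0,0,0, 26,0.01,4.28,0,0,0,0, 26,0.36,4.67,0,0,0,0, 26,0.8,5.05,0,0,0,0, 26,0.8,5.05,0,0,0,0]'
python3 -m creep '[26,0,0,0,0,0,0, 26,0,0,0,0,0,0, 40,0,0,0,0,0,0, 40,0,0,0,0,0,0, 40,0,0,-1.5,0,0,0, 40,0,0,-3,0,0,0, 40,0,0,-3,0,0,0]'
python3 - <<'E'
from st import *
t=cam('top'); W=world(t); z=W[...,2]; hsv=cv2.cvtColor(t['color'],cv2.COLOR_RGB2HSV)
b=(W[...,0]>.45)&(W[...,0]<.7)&(W[...,1]>-.03)&(W[...,1]<.3)&(z>.16)&(z<.2)
for x in blobs(b&(hsv[...,2]>170),W,20,3000): print(*x)
c=cam('wrist'); save('w10.png',c['color'],1.2)
god([.4505,.3005,.28],-81.4); print(env.get_obs()['qpos'].round(1))
E
```

```text
time_s: 32.45
tool_pos: [0.6041, 0.1412, 0.2213]
tool_rot: [179.8, -0.1, 8.2]
force: [-0.1, -1.1, -0.1]
grip_width: 0.0258
grasp_force: 0.0
time_s: 33.15
tool_pos: [0.6046, 0.146, 0.3172]
tool_rot: [-179.9, -0.6, 8.5]
force: [1.7, -1.0, 0.4]
grip_width: 0.04
grasp_force: 0.0
500 [0.5735 0.0665 0.1869] [576.2  68.2] [ 93.7 120.7] 31.2
shift [-4.24 -5.84  1.06] turn [-0.01 -0.02 -0.01]
[-64.2  21.6  63.9  83.6 -19.4  86.6 -82.3]
```

View pics/w10.png

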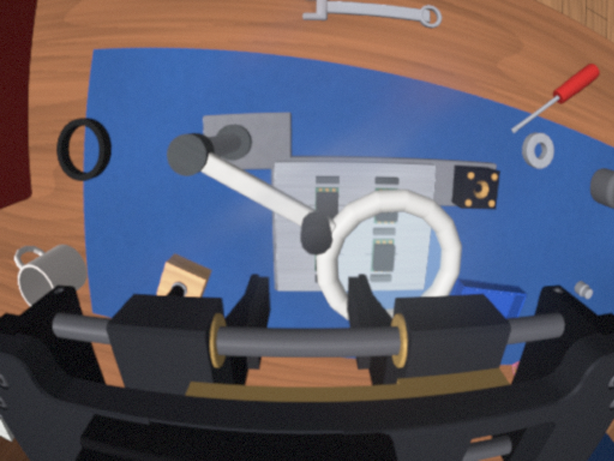

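Run:
```python
from st import *
c=cam('wrist'); print(fworld(c,[[389/1.2,256/1.2],[319/1.2,228/1.2]],.182).round(4), fworld(c,[317/1.2,218/1.2],.231).round(4))
t=cam('top'); W=world(t); z=W[...,2]; hsv=cv2.cvtColor(t['color'],cv2.COLOR_RGB2HSV)
b=(W[...,0]>.45)&(W[...,0]<.7)&(W[...,1]>-.03)&(W[...,1]<.17)&(z>.165)&(z<.2)&(hsv[...,2]>150)
p=W[b][:,:2]
from scipy.optimize import least_squares
f=lambda q:np.hypot(*(p-q).T)-.054
print(least_squares(f,[.567,.08],loss='soft_l1',f_scale=.005).x.round(4))
```

```text
[[0.5907 0.0763 0.182 ]
 [0.606  0.1376 0.182 ]] [[0.627  0.1436 0.231 ]]
[0.5978 0.0771]
```

Run:
```python
from st import *
from scipy.optimize import least_squares
c=cam('wrist'); H,Wd=c['depth'].shape; U,V=np.meshgrid(np.arange(Wd),np.arange(H)); uv=np.stack([U,V],-1).reshape(-1,2)
p=fworld(c,uv); col=c['color'].reshape(-1,3); d=c['depth'].reshape(-1)
ok=(d>0)&(V.reshape(-1)<245)&(p[:,2]>.17)&(p[:,2]<.21)&(p[:,0]>.45)&(p[:,0]<.72)&(p[:,1]>-.05)&(p[:,1]<.3)
print(ok.sum())
h=np.array([.655,.243]); r=np.hypot(*(p[:,:2]-h).T)
a=p[ok&(r>.03)&(r<.10)][:,:2]; m=a.mean(0)-h; print('arm dir',np.degrees(np.arctan2(m[1],m[0])),'q0 dir',np.degrees(np.arctan2(-150,-110))+YAW)
q=p[ok&(r>.13)&(col.min(1)>120)][:,:2]; s=least_squares(lambda x:np.hypot(*(q-x[:2]).T)-x[2],[.57,.08,.055],loss='soft_l1',f_scale=.004).x; print('ring',s,len(q))
k=(d>0)&(p[:,2]>.215)&(p[:,2]<.24)&(r>.08)&(r<.14)&(V.reshape(-1)<245)&(p[:,0]<.66); print('post',p[k].mean(0),k.sum())
```

```text
11760
arm dir -112.62530633874054 q0 dir -117.6538377374448
ring [0.59920003 0.07410472 0.03842804] 8210
post [0.61429621 0.14215734 0.22959023] 685
```

Lamp coasted to about q = −0.09 (lens ~18 mm off). I'll nudge it back to centre for margin.

Run:
```python
from st import *
god([.6125,.1405,.3],-81.4);god([.6125,.1405,.221],-81.4);god([.604,.1445,.221],-81.4)
```

```text
shift [0.35 0.23 0.32] turn [ 0.    0.02 -0.02]
shift [0.35 0.23 2.95] turn [ 0.    0.02 -0.02]
shift [0.09 0.06 2.95] turn [ 0.    0.02 -0.02]
```

```bash
python3 -m creep '[46,0.35,0.23,0,0,0,0, 46,0.35,0.23,1.5,0,0,0, 46,0.35,0.23,2.9,0,0,0, 46,0.35,0.23,2.95,0,0,0, 15,0.35,0.23,2.95,0,0,0, 15,0.35,0.23,2.95,0,0,0, 15,0.35,0.23,2.95,0,0,0, 15,0.35,0.23,2.95,0,0,0, 15,0.22,0.14,2.95,0,0,0, 15,0.09,0.06,2.95,0,0,0, 15,0.09,0.06,2.95,0,0,0, 15,0.09,0.06,2.95,0,0,0]' 4
python3 -m creep '[15,0,0,0,0,0,0, 40,0,0,0,0,0,0, 40,0,0,0,0,0,0, 40,0,0,0,0,0,0, 40,0,0,-1.5,0,0,0, 40,0,0,-3,0,0,0, 40,0,0,-3,0,0,0, 40,0,0,-3,0,0,0]'
python3 - <<'E'
from st import *
c=cam('wrist'); H,Wd=c['depth'].shape; U,V=np.meshgrid(np.arange(Wd),np.arange(H)); uv=np.stack([U,V],-1).reshape(-1,2)
p=fworld(c,uv); d=c['depth'].reshape(-1); v=V.reshape(-1)<245
h=np.array([.655,.243]); r=np.hypot(*(p[:,:2]-h).T)
k=(d>0)&(p[:,2]>.225)&(p[:,2]<.24)&(r>.08)&(r<.14)&v&(p[:,0]<.66); m=p[k].mean(0); print('post',m,np.degrees(np.arctan2(*(m[:2]-h)[::-1])))
k=(d>0)&v&(p[:,2]>.18)&(p[:,2]<.2)&(r>.03)&(r<.095); m=p[k].mean(0); print('arm',np.degrees(np.arctan2(*(m[:2]-h)[::-1])))
god([.4505,.3005,.28],-81.4); print(env.get_obs()['qpos'].round(1))
E
```

```text
time_s: 34.6
tool_pos: [0.6055, 0.1456, 0.224]
tool_rot: [-179.9, -0.1, 8.6]
force: [1.2, 4.8, 6.8]
grip_width: 0.0217
grasp_force: 4.0
time_s: 35.4
tool_pos: [0.6052, 0.1428, 0.3131]
tool_rot: [180.0, -0.1, 8.4]
force: [-0.1, -0.7, -0.7]
grip_width: 0.0396
grasp_force: 0.0
post [0.60628693 0.14520616 0.2308746 ] -116.47881261608376
arm -117.00756966127709
shift [-4.31 -5.94  1.06] turn [ 0.01  0.01 -0.03]
[-63.5  22.1  63.8  83.2 -19.7  86.9 -82. ]
```

```bash
python3 -m creep '[45,-5.3,-6.1,0.9,0,0,0, 45,-5.3,-6.1,0.9,0,0,0, 45,-5.3,-6.1,0.9,0,0,0, 45,-5.3,-6.1,0.9,0,0,0, 45,-5.3,-6.1,0.9,0,0,0, 45,-5.3,-6.1,0.9,0,0,0, 45,-5.3,-6.1,0.9,0,0,0, 45,-5.3,-6.1,0.9,0,0,0]'
python3 - <<'E'
from st import *
print(pose()[0],env.get_obs()['qpos'].round(1))
c=cam('wrist'); np.savez('pics/w11.npz',**c); o=ortho(c,.38,.54,.21,.39,.096,3000); save('o11.png',o)
H,Wd=c['depth'].shape; U,V=np.meshgrid(np.arange(Wd),np.arange(H)); uv=np.stack([U,V],-1).reshape(-1,2); p=fworld(c,uv)
k=(c['depth'].reshape(-1)>0)&(abs(p[:,0]-.451)<.04)&(abs(p[:,1]-.30)<.04)
t=k&(p[:,2]>.088)&(p[:,2]<.105); print('probe top',t.sum(),p[t].mean(0),p[t].min(0),p[t].max(0), np.median(p[t],0))
t=k&(p[:,2]>.03)&(p[:,2]<.038); r=cv2.minAreaRect((p[t][:,:2]*1000).astype(np.float32)); print('holder',r)
god([.451,.3,.20],-81.4)
E
```

```text
time_s: 36.25
tool_pos: [0.4213, 0.3001, 0.2847]
tool_rot: [179.9, 0.0, 8.3]
force: [0.7, 0.3, 0.6]
grip_width: 0.045
grasp_force: 0.0
[0.42132221 0.30006653 0.28468848] [-100.7   -0.7   62.7   99.9    0.7   80.5 -119.7]
probe top 254 [0.45049454 0.30222149 0.09576682] [0.44005926 0.29245539 0.08838207] [0.45973997 0.31189909 0.0978315 ] [0.45062673 0.30216573 0.0959883 ]
holder ((449.71466064453125, 302.1813659667969), (60.52811050415039, 60.81402587890625), 73.59693908691406)
shift [0.97 0.13 2.83] turn [ 0.02  0.   -0.05]
```

View pics/o11.png

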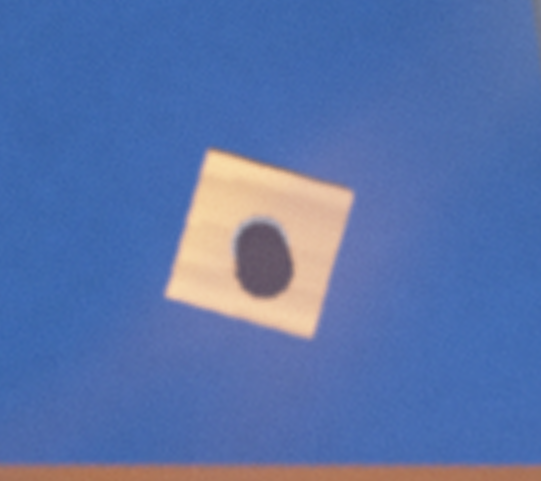

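Run:
```python
from st import *
god([.4503,.3020,.12],-81.4);god([.4503,.3020,.070],-81.4)
for n in('w2','w4'):
    c=dict(np.load(f'pics/{n}.npz')); o=ortho(c,.60,.71,-.12,-.01,.053,3000); save(n+'t.png',o)
    m=o[...,0].astype(int)-o[...,2]>50; m=nd.binary_closing(m,iterations=4); l,k=nd.label(m)
    for i in range(1,k+1):
        q=np.argwhere(l==i)
        if len(q)>100: print(n,len(q),[(.71-q[:,0].mean()/3000).round(4),(-.01-q[:,1].mean()/3000).round(4)])
    for i in [1]:
        dm=nd.binary_opening(o.max(2)<90,iterations=3); q=np.argwhere(dm); print('dark',cv2.minAreaRect(q[:,::-1].astype(np.float32)))
a=cv2.imread('pics/w2t.png'); b=cv2.imread('pics/w4t.png'); cv2.imwrite('pics/term.png',np.hstack([a,b]))
```

```text
shift [0.95 0.05 5.5 ] turn [ 0.02  0.   -0.05]
shift [0.95 0.05 7.16] turn [ 0.02  0.   -0.05]
w2 642 [np.float64(0.6687), np.float64(-0.0781)]
w2 585 [np.float64(0.6638), np.float64(-0.0444)]
w2 2282 [np.float64(0.6502), np.float64(-0.0662)]
w2 667 [np.float64(0.6352), np.float64(-0.0831)]
w2 675 [np.float64(0.63), np.float64(-0.0494)]
dark ((146.27706909179688, 194.3355255126953), (164.81228637695312, 177.79727172851562), 81.4163818359375)
w4 611 [np.float64(0.6692), np.float64(-0.0769)]
w4 626 [np.float64(0.6641), np.float64(-0.0432)]
w4 669 [np.float64(0.6564), np.float64(-0.0661)]
w4 290 [np.float64(0.6418), np.float64(-0.0621)]
w4 646 [np.float64(0.6355), np.float64(-0.0819)]
w4 644 [np.float64(0.6306), np.float64(-0.0481)]
dark ((188.4796600341797, 212.39111328125), (210.61244201660156, 196.51258850097656), 82.12606048583984)
```

View pics/term.png

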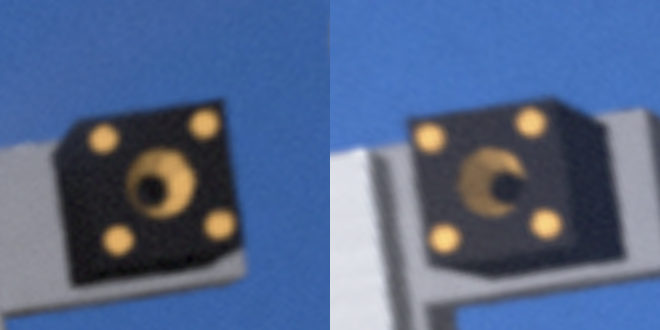

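Left: funnel about (160,183), screws symmetric, terminal centre about (0.6497, −0.0631). Picking the probe.

```bash
python3 -m creep '[45,0.95,0.05,1.6,0,0,0, 45,0.95,0.05,3.2,0,0,0, 45,0.95,0.05,4.5,0,0,0, 45,0.95,0.05,5,0,0,0, 45,0.95,0.05,5,0,0,0, 45,0.95,0.05,5,0,0,0]'
python3 - <<'E'
from st import *
god([.4503,.3020,.070],-81.4)
E
```

```text
time_s: 36.9
tool_pos: [0.4508, 0.304, 0.137]
tool_rot: [-180.0, -0.1, 8.4]
force: [0.1, 0.8, 0.2]
grip_width: 0.0448
grasp_force: 0.0
shift [-0.03  0.06  2.23] turn [-0.   -0.02 -0.04]
```

```bash
python3 -m creep '[45,-0.03,0.06,0.8,0,0,0, 45,-0.03,0.06,1.6,0,0,0, 45,-0.03,0.06,2.23,0,0,0, 45,-0.03,0.06,2.23,0,0,0, 15,-0.03,0.06,2.23,0,0,0, 15,-0.03,0.06,2.23,0,0,0, 15,-0.03,0.06,2.23,0,0,0, 15,-0.03,0.06,2.23,0,0,0, 15,-0.03,0.06,2.23,0,0,0]' 30
python3 -m creep '[15,0,0,-0.6,0,0,0, 15,0,0,-1.2,0,0,0, 15,0,0,-2.4,0,0,0, 15,0,0,-4,0,0,0, 15,0,0,-5.6,0,0,0, 15,0,0,-7.2,0,0,0, 15,0,0,-8.8,0,0,0, 15,0,0,-9,0,0,0, 15,0,0,-9,0,0,0]'
python3 - <<'E'
from st import *
god([.6497,-.0631,.34],-15); print(env.get_obs()['qpos'].round(1))
E
```

```text
time_s: 37.8
tool_pos: [0.449, 0.3025, 0.0693]
tool_rot: [-180.0, -0.0, 8.5]
force: [-1.1, -0.5, 4.5]
grip_width: 0.0192
grasp_force: 30.0
time_s: 38.7
tool_pos: [0.4491, 0.3025, 0.3395]
tool_rot: [-179.9, -0.1, 8.5]
force: [0.6, -0.2, -1.8]
grip_width: 0.0198
grasp_force: 30.0
shift [ 4.82 13.04 -0.03] turn [-1.000e-02 -2.000e-02 -1.109e+01]
[ -99.3    4.4   66.9   91.7   -4.1   86.5 -113.8]
```

```bash
python3 -m creep '[15,4.82,13.04,0,0,0,-11, 15,4.82,13.04,0,0,0,-11, 15,4.82,13.04,0,0,0,-11, 15,4.82,13.04,0,0,0,-11, 15,4.82,13.04,0,0,0,-11, 15,4.82,13.04,0,0,0,-11, 15,4.82,13.04,0,0,0,-11, 15,4.82,13.04,0,0,0,-11, 15,4.82,13.04,0,0,0,-11, 15,4.82,13.04,0,0,0,-11, 15,4.82,13.04,0,0,0,-11]'
python3 -m creep '[15,0,0,1,0,0,0, 15,0,0,2,0,0,0, 15,0,0,3,0,0,0, 15,0,0,4,0,0,0, 15,0,0,5,0,0,0, 15,0,0,6,0,0,0, 15,0,0,6,0,0,0, 15,0,0,6,0,0,0]'
python3 - <<'E'
from st import *
print(env.get_obs()['qpos'].round(1)); god([.6497,-.0631,.115],-15);god([.6497,-.0631,.0865],-15)
c=cam('wrist'); save('w12.png',c['color'],1.5)
E
```

```text
time_s: 39.8
tool_pos: [0.6482, -0.071, 0.3353]
tool_rot: [-179.8, 0.3, 73.8]
force: [-0.5, -1.3, -1.9]
grip_width: 0.0194
grasp_force: 30.0
time_s: 40.6
tool_pos: [0.6481, -0.063, 0.1576]
tool_rot: [-179.9, 0.1, 74.5]
force: [0.2, 0.0, -0.4]
grip_width: 0.0193
grasp_force: 30.0
[-37.7  30.7  55.9  90.7 -26.2  72.9   6.8]
shift [0.01 0.06 1.42] turn [-0.02  0.01 -0.09]
shift [0.01 0.06 2.37] turn [-0.02  0.01 -0.09]
```

View pics/w12.png

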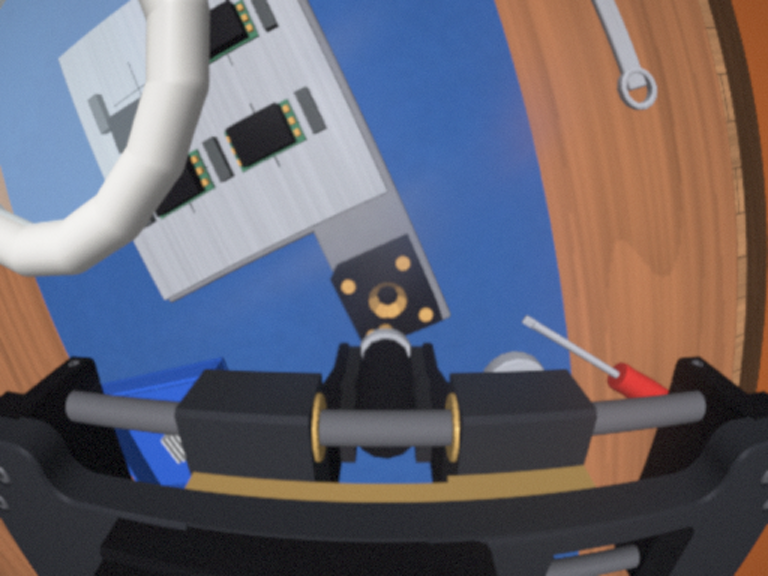

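Bay 1's cross at (130,85) is bare and its module seems to have been knocked sideways to (122,125), which I'll mend after seating the probe. The terminal funnel is at (387,300).

Run:
```python
from st import *
c=cam('wrist'); P,R=pose(); 
X=fworld(c,[387/1.5,298/1.5],.053)[0]; print(P,X.round(4))
s=[[403,263],[348,287],[426,314]]; Q=fworld(c,np.array(s)/1.5,.053); print(Q.round(4),((Q[1]+Q[2])/2).round(4))
o=ortho(c,.46,.62,.02,.17,.046,3000); save('o12.png',o)
god([.6495,-.0640,.118],-15);god([.6495,-.0640,.0865],-15)
```

```text
[ 0.64969704 -0.06366733  0.15990732] [ 0.6508 -0.0632  0.053 ]
[[ 0.6652 -0.0454  0.053 ]
 [ 0.6308 -0.0507  0.053 ]
 [ 0.6703 -0.0791  0.053 ]] [ 0.6506 -0.0649  0.053 ]
shift [-0.01 -0.01  1.4 ] turn [ 0.02  0.   -0.09]
shift [-0.01 -0.01  2.45] turn [ 0.02  0.   -0.09]
```

View pics/o12.png

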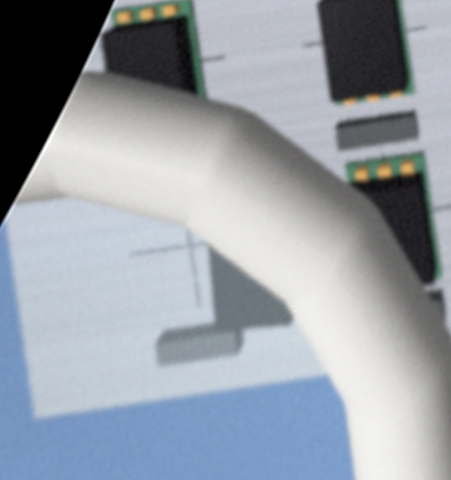

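```bash
python3 -m creep '[15,0,0,0.7,0,0,-0.1, 15,0,0,1.4,0,0,-0.1, 15,0,0,1.7,0,0,-0.1, 15,0,0,1.9,0,0,-0.1, 15,0,0,2.1,0,0,-0.1, 15,0,0,2.25,0,0,-0.1, 15,0,0,2.4,0,0,-0.1, 15,0,0,2.4,0,0,-0.1]'
```

```text
time_s: 41.5
tool_pos: [0.6496, -0.0637, 0.0873]
tool_rot: [179.9, -0.0, 75.0]
force: [-0.6, 0.5, 0.6]
grip_width: 0.0195
grasp_force: 30.0
```

```bash
python3 -m creep '[15,0,0,0.1,0,0,0, 15,0,0,0.2,0,0,0, 15,0,0,0.2,0,0,0]'; python3 -m creep '[15,0,0,-0.15,0,0,0, 42,0,0,-0.15,0,0,0, 42,0,0,-0.15,0,0,0, 42,0,0,-0.15,0,0,0, 42,0,0,-1.5,0,0,0, 42,0,0,-3,0,0,0, 42,0,0,-4.5,0,0,0, 42,0,0,-6,0,0,0, 42,0,0,-7.5,0,0,0, 42,0,0,-8,0,0,0, 42,0,0,-8,0,0,0]'
python3 - <<'E'
from st import *
from h import *
t=cam('top'); W=world(t); z=W[...,2]; k=(abs(W[...,0]-.65)<.03)&(abs(W[...,1]+.063)<.03)&(z>.07)
print('probe top',k.sum(),W[k].mean(0) if k.any() else None)
god([.606,.145,.31],-81.4); print(env.get_obs()['qpos'].round(1))
E
```

```text
time_s: 41.8
tool_pos: [0.6498, -0.0639, 0.0867]
tool_rot: [180.0, -0.2, 75.0]
force: [-12.0, 4.3, 32.9]
grip_width: 0.0198
grasp_force: 30.0
time_s: 42.9
tool_pos: [0.6501, -0.0641, 0.3227]
tool_rot: [179.8, -0.0, 75.0]
force: [0.4, 0.4, -0.6]
grip_width: 0.042
grasp_force: 0.0
probe top 532 [ 0.64868874 -0.06233522  0.70688073]
shift [ 6.35 -3.19  0.34] turn [ 1.000e-02 -0.000e+00  1.107e+01]
[-38.3  25.4  59.4  77.5 -21.6  89.    3.9]
```

Probe pressed home. Now I'll move the lamp aside again to mend bay 1.

```bash
python3 -m creep '[46,6.35,-3.19,0.3,0,0,11, 46,6.35,-3.19,0.3,0,0,11, 46,6.35,-3.19,0.3,0,0,11, 46,6.35,-3.19,0.3,0,0,11, 46,6.35,-3.19,0.3,0,0,11, 46,6.35,-3.19,0.3,0,0,11, 46,6.35,-3.19,0.3,0,0,11, 46,6.35,-3.19,0.3,0,0,11, 46,6.35,-3.19,0.3,0,0,11, 46,6.35,-3.19,0.3,0,0,11]'
python3 - <<'E'
from st import *
god([.606,.145,.222],-81.4); print(env.get_obs()['qpos'].round(1))
E
```

```text
time_s: 43.95
tool_pos: [0.605, 0.1454, 0.3097]
tool_rot: [179.9, 0.2, 9.2]
force: [-0.4, -0.9, -1.0]
grip_width: 0.0459
grasp_force: 0.0
shift [0.04 0.01 2.92] turn [0.01 0.03 0.1 ]
[-66.   24.7  68.6  83.2 -22.8  87.6 -79. ]
```

```bash
python3 -m creep '[46,0.04,0.01,1.4,0,0,0.1, 46,0.04,0.01,2.7,0,0,0.1, 46,0.04,0.01,2.92,0,0,0.1, 26,0.04,0.01,2.92,0,0,0.1, 26,0.04,0.01,2.92,0,0,0.1, 26,0.04,0.01,2.92,0,0,0.1, 26,0.04,0.01,2.92,0,0,0.1]' 4
python3 - <<'E'
from st import *
P,R=pose(); h=np.array([.655,.2435]); d=P[:2]-h; a0=np.degrees(np.arctan2(d[1],d[0])); print(a0,np.hypot(*d))
for k in range(1,11):
    a=np.radians(a0-86*k/10); print((R.inv().apply(np.r_[h+.112*np.array([np.cos(a),np.sin(a)]),P[2]]-P)/.03).round(2).tolist())
E
```

```text
time_s: 44.65
tool_pos: [0.6079, 0.145, 0.2256]
tool_rot: [-180.0, -0.1, 8.5]
force: [0.7, -0.4, -0.1]
grip_width: 0.0275
grasp_force: 0.0
-115.57632548457677 0.10914713866181723
[-0.49, -0.27, -0.0]
[-0.87, -0.68, -0.0]
[-1.19, -1.14, -0.0]
[-1.44, -1.64, -0.0]
[-1.6, -2.18, -0.0]
[-1.69, -2.73, -0.0]
[-1.69, -3.29, -0.0]
[-1.6, -3.84, -0.0]
[-1.44, -4.38, -0.0]
[-1.2, -4.88, -0.0]
```

```bash
python3 -m creep '[26,-0.49,-0.27,0,0,0,0, 26,-0.87,-0.68,0,0,0,0, 26,-1.19,-1.14,0,0,0,0, 26,-1.44,-1.64,0,0,0,0, 26,-1.6,-2.18,0,0,0,0, 26,-1.69,-2.73,0,0,0,0, 26,-1.69,-3.29,0,0,0,0, 26,-1.6,-3.84,0,0,0,0, 26,-1.44,-4.38,0,0,0,0, 26,-1.2,-4.88,0,0,0,0, 26,-1.2,-4.88,0,0,0,0, 26,-1.2,-4.88,0,0,0,0]'
python3 -m creep '[45,0,0,0,0,0,0, 45,0,0,0,0,0,0, 45,0,0,-1.5,0,0,0, 45,0,0,-2.6,0,0,0, 45,0,0,-2.6,0,0,0]'
python3 - <<'E'
from st import *
print(env.get_obs()['qpos'].round(1)); god([.488,.07,.30],-81.4)
E
```

```text
time_s: 45.85
tool_pos: [0.5502, 0.2858, 0.2242]
tool_rot: [-180.0, -0.1, 8.5]
force: [-1.3, 1.3, 0.4]
grip_width: 0.0272
grasp_force: 1.2
time_s: 46.35
tool_pos: [0.5526, 0.2839, 0.307]
tool_rot: [-179.9, -0.5, 8.4]
force: [-0.3, -0.8, 1.0]
grip_width: 0.0445
grasp_force: 0.0
[-79.2  22.6  66.2  84.2 -20.8  86.  -95. ]
shift [-3.17  6.74  0.19] turn [-0.02 -0.08 -0.04]
```

```bash
python3 -m creep '[45,-3.1,6.7,0.2,0,0,0, 45,-3.1,6.7,0.2,0,0,0, 45,-3.1,6.7,0.2,0,0,0, 45,-3.1,6.7,0.2,0,0,0, 45,-3.1,6.7,0.2,0,0,0, 45,-3.1,6.7,0.2,0,0,0, 45,-3.1,6.7,0.2,0,0,0, 45,-3.1,6.7,0.2,0,0,0]'
python3 - <<'E'
from st import *
c=cam('wrist'); np.savez('pics/w13.npz',**c); o=ortho(c,.44,.70,-.06,.22,.046,2000); save('o13.png',o); print(pose()[0])
E
```

```text
time_s: 47.15
tool_pos: [0.4874, 0.0735, 0.2958]
tool_rot: [179.9, -0.0, 8.5]
force: [0.1, 0.0, 0.3]
grip_width: 0.0448
grasp_force: 0.0
[0.48744491 0.07351716 0.29579409]
```

View pics/o13.png

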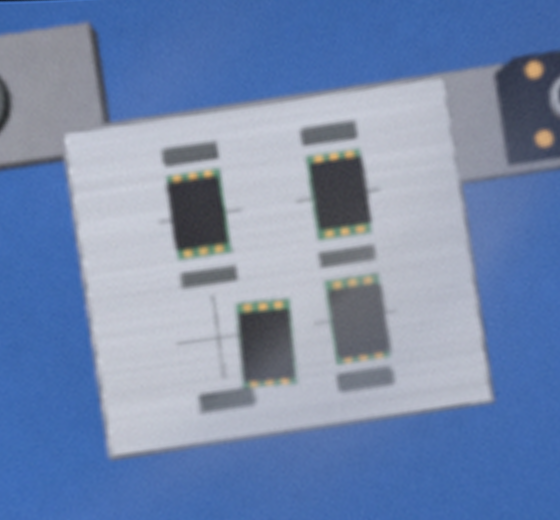

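Bay 1's module lies at about (267,343), 25 mm sideways. The other three are still fine. The gap to bay 2 is too tight for a side finger, so I'll grip this one by its ends with the tips above stop height.

Run:
```python
from st import *
c=dict(np.load('pics/w13.npz'))
for t in(85,125): print(mod(c,.5285,.0865,z=.046,r=.026,thr=t))
for i in(1,3,4): print(i,bay(i),mod(c,*bay(i),z=.046,r=.026,thr=85))
print(mod(c,*bay(2),z=.046,r=.026,thr=125))
god([.5285,.0865,.13],8.6)
```

```text
(array([0.5318, 0.0876]), array([25.5, 23.2]), np.float32(3.4))
(array([0.5287, 0.0873]), array([39.2, 25.8]), np.float32(4.4))
1 [0.52997652 0.1116101 ] (array([0.5317, 0.0929]), array([25.5, 13.5]), np.float32(0.0))
3 [0.59325693 0.12118036] (array([0.5937, 0.1212]), array([34.4, 25. ]), np.float32(8.1))
4 [0.60402348 0.0499899 ] (array([0.6038, 0.0504]), array([33.3, 24.5]), np.float32(8.7))
(array([0.5406, 0.0411]), array([37.7, 25.7]), np.float32(8.8))
shift [ 1.42 -0.24  5.53] turn [  0.02   0.02 -15.01]
```

```bash
python3 -m creep '[55,1.4,-0.2,1.5,0,0,-15.7, 55,1.4,-0.2,3,0,0,-15.7, 55,1.4,-0.2,4.5,0,0,-15.7, 55,1.4,-0.2,5,0,0,-15.7, 55,1.4,-0.2,5,0,0,-15.7, 55,1.4,-0.2,5,0,0,-15.7, 55,1.4,-0.2,5,0,0,-15.7, 55,1.4,-0.2,5,0,0,-15.7, 55,1.4,-0.2,5,0,0,-15.7, 55,1.4,-0.2,5,0,0,-15.7, 55,1.4,-0.2,5,0,0,-15.7, 55,1.4,-0.2,5,0,0,-15.7]'
python3 - <<'E'
from st import *
god([.5287,.0873,.062],4.4); print(env.get_obs()['qpos'].round(1))
E
```

```text
time_s: 48.4
tool_pos: [0.5281, 0.0851, 0.1446]
tool_rot: [-179.9, 0.2, 103.1]
force: [0.9, 0.7, 0.8]
grip_width: 0.0552
grasp_force: 0.0
shift [0.08 0.04 2.75] turn [-0.02  0.03  1.44]
[-58.7  11.9  52.1 108.1 -10.1  65.   10.2]
```

```bash
python3 -m creep '[55,0.08,0.04,1,0,0,1.44, 55,0.08,0.04,1.5,0,0,1.44, 55,0.08,0.04,1.5,0,0,1.44]'
python3 - <<'E'
from st import *
c=cam('wrist'); print(mod(c,.5287,.0873,z=.046,r=.026,thr=125)); god([.5287,.0873,.062],4.4)
E
```

```text
time_s: 48.7
tool_pos: [0.5266, 0.0867, 0.0978]
tool_rot: [-179.7, 0.3, 94.2]
force: [-0.2, -0.8, 0.5]
grip_width: 0.055
grasp_force: 0.0
(array([0.5254, 0.0904]), array([43.6, 32.4]), np.float32(5.1))
shift [0.02 0.04 1.24] turn [-0.03  0.03 -0.03]
```

```bash
python3 -m creep '[55,0.02,0.04,0.6,0,0,0, 55,0.02,0.04,1.24,0,0,0, 55,0.02,0.04,1.24,0,0,0, 55,0.02,0.04,1.24,0,0,0, 35,0.02,0.04,1.24,0,0,0, 35,0.02,0.04,1.24,0,0,0, 35,0.02,0.04,1.24,0,0,0]' 20
python3 - <<'E'
from st import *
P,R=pose(); print(P); god([*bay(1),P[2]+.02],8.6); god([*bay(1),P[2]+.001],8.6)
E
```

```text
time_s: 49.45
tool_pos: [0.5304, 0.0876, 0.0647]
tool_rot: [179.9, -0.0, 94.0]
force: [-1.0, -1.1, 4.5]
grip_width: 0.0435
grasp_force: 20.0
[0.53038684 0.08764223 0.06472157]
shift [ 0.8   0.04 -0.67] turn [ 0.01 -0.   -0.76]
shift [ 0.8   0.04 -0.03] turn [ 0.01 -0.   -0.76]
```

```bash
python3 -m creep '[35,0,0,-0.3,0,0,0, 35,0,0,-0.67,0,0,0, 35,0.4,0.02,-0.67,0,0,-0.4, 35,0.8,0.04,-0.67,0,0,-0.76, 35,0.8,0.04,-0.67,0,0,-0.76, 35,0.8,0.04,-0.67,0,0,-0.76]'
python3 - <<'E'
from st import *
print(env.get_obs()['grip_width'],pose()[0]); god([*bay(1),.0655],8.6)
E
```

```text
time_s: 50.05
tool_pos: [0.529, 0.1123, 0.0835]
tool_rot: [-180.0, 0.0, 98.7]
force: [0.3, 0.5, -1.0]
grip_width: 0.0432
grasp_force: 20.0
0.04318119532054988 [0.52900795 0.11228468 0.08346354]
shift [-0.03  0.03  0.6 ] turn [-0.01  0.01  0.01]
```

```bash
python3 -m creep '[35,-0.03,0.03,0.3,0,0,0, 35,-0.03,0.03,0.5,0,0,0, 35,-0.03,0.03,0.6,0,0,0, 35,-0.03,0.03,0.6,0,0,0]'
python3 -m creep '[47,0,0,0,0,0,0, 47,0,0,0,0,0,0, 47,0,0,0,0,0,0, 47,0,0,-1,0,0,0, 47,0,0,-2.5,0,0,0, 47,0,0,-4,0,0,0, 47,0,0,-5.5,0,0,0, 47,0,0,-7,0,0,0, 47,0,0,-7.7,0,0,0, 47,0,0,-7.7,0,0,0]'
python3 - <<'E'
from st import *
god([.488,.07,.30],-81.4)
E
```

```text
time_s: 50.45
tool_pos: [0.5301, 0.1101, 0.0652]
tool_rot: [-179.9, 0.1, 98.5]
force: [0.5, 0.5, 0.1]
grip_width: 0.0435
grasp_force: 20.0
time_s: 51.45
tool_pos: [0.5323, 0.111, 0.3006]
tool_rot: [179.6, -0.1, 98.6]
force: [0.1, -0.3, -0.1]
grip_width: 0.0472
grasp_force: 0.0
shift [-1.13 -1.66  0.01] turn [ 0.03 -0.07 15.  ]
```

```bash
python3 -m creep '[47,-1.1,-1.6,0,0,0,15, 47,-1.1,-1.6,0,0,0,15, 47,-1.1,-1.6,0,0,0,15, 47,-1.1,-1.6,0,0,0,15, 47,-1.1,-1.6,0,0,0,15, 47,-1.1,-1.6,0,0,0,15, 47,-1.1,-1.6,0,0,0,15, 47,-1.1,-1.6,0,0,0,15, 47,-1.1,-1.6,0,0,0,15, 47,-1.1,-1.6,0,0,0,15, 47,-1.1,-1.6,0,0,0,15, 47,-1.1,-1.6,0,0,0,15]'
python3 -m creep '[47,0,0,0,0,0,0, 47,0,0,0,0,0,0]'
python3 - <<'E'
from st import *
c=cam('wrist'); np.savez('pics/w14.npz',**c); print(pose()[0])
for i in(1,2,3,4):
    for t in(85,125): print(i,bay(i).round(4),mod(c,*bay(i),z=.046,r=.026,thr=t))
t=cam('top'); W=world(t); z=W[...,2]; k=(abs(W[...,0]-.65)<.03)&(abs(W[...,1]+.063)<.03)&(z>.1)&(z<.13)
print('probe top',k.sum(),W[k].mean(0) if k.any() else None)
hsv=cv2.cvtColor(t['color'],cv2.COLOR_RGB2HSV)
b=(W[...,0]>.45)&(W[...,0]<.7)&(W[...,1]>.2)&(W[...,1]<.4)&(z>.205)&(z<.24)
for x in blobs(b&(hsv[...,2]<90),W,4,900): print('post',*x)
god([.553,.285,.30],-81.4)
E
```

```text
time_s: 52.65
tool_pos: [0.4873, 0.0709, 0.2958]
tool_rot: [180.0, 0.1, 8.6]
force: [-0.5, -0.5, -0.6]
grip_width: 0.0468
grasp_force: 0.0
time_s: 52.85
tool_pos: [0.4877, 0.071, 0.2965]
tool_rot: [180.0, 0.0, 8.6]
force: [-0.4, -0.0, 0.2]
grip_width: 0.0469
grasp_force: 0.0
[0.48775711 0.07099263 0.29659544]
1 [0.53   0.1116] (array([0.5305, 0.1092]), array([34.3, 24.9]), np.float32(9.2))
1 [0.53   0.1116] (array([0.5314, 0.1094]), array([40. , 26.7]), np.float32(9.1))
2 [0.5407 0.0404] None
2 [0.5407 0.0404] (array([0.5405, 0.0413]), array([37.1, 25.4]), np.float32(8.1))
3 [0.5933 0.1212] (array([0.5938, 0.1213]), array([34.2, 25. ]), np.float32(8.5))
3 [0.5933 0.1212] (array([0.5932, 0.1211]), array([39.8, 26.9]), np.float32(8.1))
4 [0.604 0.05 ] (array([0.6039, 0.0503]), array([33.6, 24.4]), np.float32(9.5))
4 [0.604 0.05 ] (array([0.6033, 0.0502]), array([39. , 26.9]), np.float32(8.6))
probe top 24 [ 0.64984829 -0.06420741  0.11369684]
post 32 [0.5503 0.2851 0.2287] [550.8 286.3] [20.8 15.9] 62.3
shift [ 3.22 -6.73 -0.11] turn [0. 0. 0.]
```

Bay 1 is mended (2 mm off, 6 allowed), the probe top height confirms it is home, and the other modules are unmoved. Lamp goes back again.

```bash
python3 -m creep '[47,3.22,-6.75,-0.1,0,0,0, 47,3.22,-6.75,-0.1,0,0,0, 47,3.22,-6.75,-0.1,0,0,0, 47,3.22,-6.75,-0.1,0,0,0, 47,3.22,-6.75,-0.1,0,0,0, 47,3.22,-6.75,-0.1,0,0,0, 47,3.22,-6.75,-0.1,0,0,0, 47,3.22,-6.75,-0.1,0,0,0]'
python3 - <<'E'
from st import *
god([.553,.286,.222],-81.4); print(env.get_obs()['qpos'].round(1))
E
```

```text
time_s: 53.75
tool_pos: [0.5535, 0.2837, 0.3]
tool_rot: [180.0, -0.0, 8.4]
force: [0.7, -0.7, -0.1]
grip_width: 0.0469
grasp_force: 0.0
shift [-0.01 -0.08  2.6 ] turn [ 0.01 -0.   -0.03]
[ -64.4   16.6   43.8   83.9  -11.4   84.1 -102.2]
```

```bash
python3 -m creep '[47,0,-0.08,1.3,0,0,0, 47,0,-0.08,2.4,0,0,0, 47,0,-0.08,2.6,0,0,0, 15,0,-0.08,2.6,0,0,0, 15,0,-0.08,2.6,0,0,0, 15,0,-0.08,2.6,0,0,0, 15,0,-0.08,2.6,0,0,0]' 4
python3 - <<'E'
from st import *
P,R=pose(); h=np.array([.6545,.2437]); d=P[:2]-h; a0=np.degrees(np.arctan2(d[1],d[0])); a1=np.degrees(np.arctan2(-150,-110))+YAW+360; print(a0,np.hypot(*d))
for k in range(1,13):
    a=np.radians(a0+(a1-a0)*k/12); print((R.inv().apply(np.r_[h+.112*np.array([np.cos(a),np.sin(a)]),P[2]]-P)/.03).round(2).tolist())
E
```

```text
time_s: 54.45
tool_pos: [0.5536, 0.2882, 0.2234]
tool_rot: [-180.0, -0.1, 8.6]
force: [0.4, -0.7, 0.9]
grip_width: 0.0229
grasp_force: 0.0
156.19927484795159 0.11022441200101424
[-0.28, 0.38, -0.0]
[-0.45, 0.81, -0.0]
[-0.56, 1.27, -0.0]
[-0.62, 1.73, -0.0]
[-0.62, 2.2, -0.0]
[-0.56, 2.66, -0.0]
[-0.45, 3.11, -0.0]
[-0.28, 3.55, -0.0]
[-0.05, 3.96, -0.0]
[0.22, 4.34, -0.0]
[0.54, 4.68, -0.0]
[0.9, 4.98, -0.0]
```

```bash
python3 -m creep '[15,-0.28,0.38,0,0,0,0, 15,-0.45,0.81,0,0,0,0, 15,-0.56,1.27,0,0,0,0, 15,-0.62,1.73,0,0,0,0, 15,-0.62,2.2,0,0,0,0, 15,-0.56,2.66,0,0,0,0, 15,-0.45,3.11,0,0,0,0, 15,-0.28,3.55,0,0,0,0, 15,-0.05,3.96,0,0,0,0, 15,0.22,4.34,0,0,0,0, 15,0.54,4.68,0,0,0,0, 15,0.9,4.98,0,0,0,0]'
python3 -m creep '[15,0,0,0,0,0,0, 15,0,0,0,0,0,0, 15,0,0,0,0,0,0, 42,0,0,0,0,0,0, 42,0,0,0,0,0,0, 42,0,0,0,0,0,0, 42,0,0,-1.5,0,0,0, 42,0,0,-3,0,0,0, 42,0,0,-3,0,0,0, 42,0,0,-3,0,0,0]'
python3 - <<'E'
from st import *
c=cam('wrist'); H,Wd=c['depth'].shape; U,V=np.meshgrid(np.arange(Wd),np.arange(H)); uv=np.stack([U,V],-1).reshape(-1,2)
p=fworld(c,uv); d=c['depth'].reshape(-1); v=V.reshape(-1)<245
h=np.array([.6545,.2437]); r=np.hypot(*(p[:,:2]-h).T)
k=(d>0)&(p[:,2]>.225)&(p[:,2]<.24)&(r>.08)&(r<.14)&v&(p[:,0]<.66); m=p[k].mean(0); print('post',m,np.degrees(np.arctan2(*(m[:2]-h)[::-1])))
k=(d>0)&v&(p[:,2]>.18)&(p[:,2]<.2)&(r>.03)&(r<.095); m=p[k].mean(0); print('arm',np.degrees(np.arctan2(*(m[:2]-h)[::-1])),'want -117.7')
print('bay4,2,3 from side', [mod(c,*bay(i),z=.046,r=.026,thr=85) for i in (3,4)])
t=cam('top'); W=world(t); z=W[...,2]; hsv=cv2.cvtColor(t['color'],cv2.COLOR_RGB2HSV)
w=(W[...,0]>.35)&(W[...,0]<.78)&(W[...,1]>-.48)&(W[...,1]<-.1)&(hsv[...,2]<80)&(z>.01)&(z<.1)
for x in blobs(w,W,8,400): print('dark right',*x)
E
```

```text
time_s: 55.65
tool_pos: [0.6024, 0.1432, 0.2214]
tool_rot: [180.0, 0.1, 8.5]
force: [-2.7, 3.7, 1.4]
grip_width: 0.0219
grasp_force: 4.0
time_s: 56.65
tool_pos: [0.6023, 0.1446, 0.3132]
tool_rot: [-180.0, -0.1, 8.6]
force: [-0.6, 0.2, -0.7]
grip_width: 0.0421
grasp_force: 0.0
post [0.609744   0.14344395 0.23092405] -114.05679260173314
arm -114.07887453870968 want -117.7
bay4,2,3 from side [None, None]
dark right 152 [ 0.6994 -0.3293  0.075 ] [ 700.7 -330.1] [48.8 50.9] 43.7
dark right 8 [ 0.6751 -0.321   0.0342] [ 675.2 -321.2] [21.6  2.8] 69.3
```

Lamp q is about −0.06, so the lens is ~11 mm off (30 allowed). Everything is settled and the gripper is clear, so I'm handing in.

```bash
python3 -c "
from cell import env; print(env.sign_off())"
```

```text
the job is handed in; nothing more can be done
None
```

I handed the job in with everything in place (no verdict was returned): four modules in their bays (bay 1's was knocked aside mid-run and re-centred after the probe was in, the lamp swung out and back again), the finned module in the tray, the lens about 11 mm off the stage centre and the probe fully home; I viewed 17 pictures, over the limit of 14.

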